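# Lid and clip the specimen carrier

## Robot

A 7-joint arm with a two-finger parallel gripper is mounted at the origin on the work surface. World frame = base frame: x ahead of the robot, y to its left, z up, the work surface at z = 0. Lengths are in mm, angles in rad, forces in N, time in s.
With the tool pointing down it reaches from about 350 to 900 mm from the base axis. Payload 7.2 kg.
Tool frame: the origin (TCP) lies between the finger pads; the fingertips stand 11 mm ahead of it and the grasp point (between the pads) lies 8 mm behind it; y points along the fingers, x is the direction in which the jaws open and shut, and the axes are right-handed (so a half turn about y gives the same grasp; the last joint's range is limited). The gripper opens to 88 mm and grips with 3 to 60 N. Pads are 20 mm wide; open, the fingers measure 115 mm over their backs; the gripper's body (75 mm by 178 mm) begins 61 mm behind the grasp point.
Start: joints at [-1.272, 0.411, -0.013, 1.596, 0.006, 1.134, -0.082], TCP at [224.153, 583.424, 233.653] pointing down, gripper open.
Joint ranges: [-2.95, 2.95], [-0.29, 1.99], [-1.47, 1.44], [0.14, 2.54], [-1.03, 4.17], [0.13, 1.85], [-2.86, 2.86]. Speed limits (rad/s): [2.39, 2.39, 3.01, 3.01, 3.14, 3.14, 3.14].

## Interface

Orientations are given as a 3x3 rotation matrix whose columns are the frame's x, y, z axes.
In Python, from bench import ctrl, viewer, order gives the robot as it stands. The module is installed in compiled form; this text tells all that it offers.
- The arm moves only by the tool apply_moves, never from a script. Its argument "moves" is one flat list of numbers, 7 for each row, row after row: the shift along the tool's x, y, z in m, then the turn, a rotation vector about the tool's x, y, z in degrees, then the closure, from -1 (fully open) to 1 (shut), so that 0 is half open. In form: [tx, ty, tz, ax, ay, az, jaw, tx, ty, tz, ax, ay, az, jaw, ...]. A call has 1 to 12 rows; each row shifts and turns the pose as measured when the row begins, along the tool's axes as they then stand; what a row does not reach is not made up. A row lasts 1/8 s, in which the tool goes at most 62.5 mm and 10.7 degrees, less where a joint would pass 70% of its speed; a pose out of reach is approached as far as the arm can. A call is refused whole if a number of a shift passes 0.0625 or a number of a turn 10.7, either way. A call with a gripper value outside its range is refused whole. The fingers move at their own pace and stop on an object; the grip force is fixed at half the most. Time passes only in rows, so rows that do not move let the fingers close. It gives the time, the measured TCP pose, the force and the opening at its end, in the units of the state.
- ctrl.read_state(): the state, without advancing time (a new reading comes with each control period).
- viewer.capture(name): name is "side" or "top"; returns a dict with "pixels" (480x640x3 uint8, red, green, blue), "depth" (480x640 float32, mm along the optical axis (not along the pixel's ray), 0 where there is no reading), "fx", "fy", "cx", "cy" (pixels), "distortion" ([k1, k2, p1, p2, k3] as OpenCV has them; the pictures are not rectified), "T" (4x4, takes a point from camera to world coordinates). Camera axes: x right, y down, z forward; pixel columns grow to the right and rows downward; lengths in mm; the calibration is good to about 2 mm. A picture is of the moment at which its call begins.
- order.hand_in(): hands the job in, once; it reports no verdict.
Trained networks look in a picture, given as the dict that the camera call returned (one of the last four; its "shot" number tells which), for a name from the list of things; names that differ only in an ending like _2 or _b are one class to them, and where a whole thing is asked for, a point or a joint stands for the part that bears it (a point fixed in the world has none). Each returns a list of dicts, best first, with "confidence" (0 to 1); they miss things now and then, are a little off and sometimes report something else, mostly with a low value. They report only what shows in the picture. A call takes as long as a camera call. They do not tell look-alikes from the thing itself.
- viewer.search_frame(picture, query): "point" ([x, y, z] in mm, in world coordinates, good to about 4 mm: the middle of the surface that is visible of it).
- viewer.cut_out(picture, query): "mask" (480x640 bool, what is visible of it).
- viewer.tip_of(picture, query): "point" ([x, y, z] in mm, in world coordinates, good to about 4 mm: a listed point, or the origin of a listed thing).
The state is a dict: "clock": time; "q": joint angles; "dq": joint speeds; "effort": joint torques, N m; "eef_pos": TCP position; "orientation": TCP orientation; "force": force on the tool from outside, world axes, zero at the start; "ft_torque": the same for the moment, N m; "gripper_width": opening from 0.0 (shut) to 1.0 (fully open).
Only numpy, scipy, OpenCV 4.12 (cv2) and the standard library are available. Lean on these libraries where they do the work, as an engineer would, in place of code of your own. Each camera call takes 0.05 s, during which the arm holds its last target. There are 200 camera calls.

## Task

Take the loose lid by its handle, set it on the open specimen carrier so that its plug is in the opening, and then fold all four black clips down over the lid's rim until each lies flat and the lid is pressed fully home on its seal. The clips are stiff but brittle, so feel for the stop and do not force them; leave everything else on the counter undisturbed.

Things in the scene. Friction and masses are not known exactly. Their poses are not given: they have to be found in the camera images.
- carrier: White open-topped specimen carrier fixed to the counter: 130 (its x) x 160 (its y) x 70 mm high, walls 7 mm, opening 116 x 146 mm, grey foam with tubes inside, a black clip hinged outside the middle of each side. Origin: centre of its underside, on the counter; z up, x roughly away from the robot (yaw within 0.35 rad). A push of over 30 N on it or a clip breaks it.
- carrier_rim (a point): Centre of the carrier's mouth at rim height (70 mm). Midway along each side a springy rubber seal strip, 50 mm long, stands 3 mm above the rim; each starts to give at 0.75 N and is level with the rim at 2.25 N. The four carry the unclipped lid about 3 mm proud.
- lid_grip (a point): Point in the handle of the loose grey lid (0.15 kg), which starts lying plug down on the counter, left or right of the carrier. Handle: upright bar on the lid's centre, 14 mm thick (x), 80 long (y), 36 high. The point is on the centre line, 24 mm above the plate, 12 below the handle's top, 40 above the plug's underside; 105 mm above the counter with the lid resting on the seals, 102 clipped.
- lid_seat (a point): Centre of the underside of the lid's plate, 32 mm below lid_grip, axes as the lid's. Plate 130 (x) x 160 (y) x 8 mm; under it a plug 111 x 141 x 8 mm that enters the carrier's mouth with 2.5 mm to spare all round. A half turn makes no difference. Fully home this point coincides with carrier_rim.
- clip_front (a joint): Angle (rad) of the clip on the carrier's -x side (towards the robot): 0 = folded down flat on the lid; 1.57 = upright; starts leaning outwards at 1.75 to 2.05. Its pin is 72 mm from the carrier's centre in x, 80.5 mm above the counter. Stiff hinge (0.10 N m friction), stays where left. At its pad it takes 4 N to swing, up to 8 N to press home against the seal; then the lid stops it hard. A level push on a leaning clip can jam it: rise with its end.
- clip_front_pad (a point): Middle of the ribbed thumb pad of the front clip, in mid-thickness, 24 mm from its pin. Clip: black plate 44 mm wide, 5 mm thick, reaching 32 mm from its pin, between two 6 mm wide ears that rise to 82 mm and stand 5 mm beyond the pin. x points from the pin to the free end, y along the pin, z out of the face that is uppermost when folded down.
- clip_back (a joint): Angle (rad) of the clip on the carrier's +x side: 0 = folded down flat on the lid; 1.57 = upright; starts leaning outwards at 1.75 to 2.05. Its pin is 72 mm from the carrier's centre in x, 80.5 mm above the counter. Stiff hinge (0.10 N m friction), stays where left. At its pad it takes 4 N to swing, up to 8 N to press home against the seal; then the lid stops it hard. A level push on a leaning clip can jam it: rise with its end.
- clip_back_pad (a point): Middle of the ribbed thumb pad of the back clip, in mid-thickness, 24 mm from its pin. Clip: black plate 44 mm wide, 5 mm thick, reaching 32 mm from its pin, between two 6 mm wide ears that rise to 82 mm and stand 5 mm beyond the pin. x points from the pin to the free end, y along the pin, z out of the face that is uppermost when folded down.
- clip_left (a joint): Angle (rad) of the clip on the carrier's +y side: 0 = folded down flat on the lid; 1.57 = upright; starts leaning outwards at 1.75 to 2.05. Its pin is 87 mm from the carrier's centre in y, 80.5 mm above the counter. Stiff hinge (0.10 N m friction), stays where left. At its pad it takes 4 N to swing, up to 8 N to press home against the seal; then the lid stops it hard. A level push on a leaning clip can jam it: rise with its end.
- clip_left_pad (a point): Middle of the ribbed thumb pad of the left clip, in mid-thickness, 24 mm from its pin. Clip: black plate 44 mm wide, 5 mm thick, reaching 32 mm from its pin, between two 6 mm wide ears that rise to 82 mm and stand 5 mm beyond the pin. x points from the pin to the free end, y along the pin, z out of the face that is uppermost when folded down.
- clip_right (a joint): Angle (rad) of the clip on the carrier's -y side: 0 = folded down flat on the lid; 1.57 = upright; starts leaning outwards at 1.75 to 2.05. Its pin is 87 mm from the carrier's centre in y, 80.5 mm above the counter. Stiff hinge (0.10 N m friction), stays where left. At its pad it takes 4 N to swing, up to 8 N to press home against the seal; then the lid stops it hard. A level push on a leaning clip can jam it: rise with its end.
- clip_right_pad (a point): Middle of the ribbed thumb pad of the right clip, in mid-thickness, 24 mm from its pin. Clip: black plate 44 mm wide, 5 mm thick, reaching 32 mm from its pin, between two 6 mm wide ears that rise to 82 mm and stand 5 mm beyond the pin. x points from the pin to the free end, y along the pin, z out of the face that is uppermost when folded down.
- reagent_bottle: Bystander, to be left alone: white bottle, 72 mm across, 150 mm high, at the left. Origin: centre of its underside.
- sample_jar: Bystander, to be left alone: small clear jar, 36 mm across, 50 mm high, near the robot between lid and carrier. Origin: centre of its underside.
- tube_rack: Bystander, to be left alone: white rack of tubes, 60 x 160 mm, 94 mm high, at the back. Origin: centre of its underside.
- beaker: Bystander, to be left alone: clear beaker, 70 mm across, 85 mm high, at the back right. Origin: centre of its underside.
- glove_carton: Bystander, to be left alone: cardboard carton 120 x 230 x 71 mm, at the right. Origin: centre of its underside.
- steel_bowl: Bystander, to be left alone: steel bowl, 110 mm across, 45 mm high, at the left. Origin: centre of its underside.
- stain_bottle: Bystander, to be left alone: amber bottle, 44 mm across, 90 mm high, at the right. Origin: centre of its underside.
Not all that is in view belongs to the job. What is shaped like the part that bears lid_grip but purple or red is not meant.

How it is judged (in metres and radians):
On the way:
1. the lid is on the carrier with its plug in the opening, all clips still open (x of lid_seat in the frame of carrier between -0.005 and 0.005 m and y of lid_seat in the frame of carrier between -0.005 and 0.005 m and z of lid_seat in the frame of carrier between 0.067 and 0.0765 m and angle between lid_seat's own z axis and vertical below 0.06 rad and value of joint each of clip_front, clip_back, clip_left, clip_right above 1.2 rad), for 0.2 s.
At the end, for the whole second after the job is handed in: All four clips are folded down to within 0.08 rad of flat; the lid is at rest in the carrier, its plate within 2.2 mm of the rim, within 5 mm of centred in x and y, and level to 0.025 rad (x of lid_seat in the frame of carrier between -0.005 and 0.005 m and y of lid_seat in the frame of carrier between -0.005 and 0.005 m and z of lid_seat in the frame of carrier between 0.067 and 0.0722 m and angle between lid_seat's own z axis and vertical below 0.025 rad and value of joint each of clip_front, clip_back, clip_left, clip_right below 0.08 rad and linear speed of lid below 0.01 m/s); the robot touches nothing.
It fails at once if the carrier or a clip is pushed with more than 30 N (contact force between any of the fingers, the arm and carrier above 30 N).
It fails at once if another thing on the counter is shifted by more than 20 mm (distance of any of reagent_bottle, sample_jar, tube_rack, beaker, glove_carton, steel_bowl, stain_bottle from where it was at the start of the episode above 0.02 m).
It fails at once if another thing on the counter is tipped over (angle between any of reagent_bottle, sample_jar, tube_rack, beaker, glove_carton, steel_bowl, stain_bottle's own z axis and vertical above 0.4 rad).
It also fails if it takes over 72 s, if anything falls off the work surface, if the arm or the gripper's body presses on something with over 40 N, if the wrist force passes 120 N, or if a joint passes its speed limit or range.

## Working session

There is one attempt and no reset: what is moved stays moved. The work goes in short steps, Python scripts to look and compute and a tool call to move; the robot and the scene stay as the last step left them, time stands still between calls to the robot, and variables do not carry over. Pictures are saved under pics/ and viewed, about 8 in all and at most 12, crops included, and the job is handed in when it is done.

Besides the shell and the picture viewer there is one more tool, called as name(argument=value, ...) on one line, values as JSON. apply_moves: Moves the arm, as the interface text tells. Its arguments: {"type":"object","properties":{"moves":{"type":"array"}},"required":["moves"]}

```bash
mkdir -p pics; cat > h.py <<'E'
import numpy as np, cv2
from bench import ctrl, viewer, order
def world(c):
    "HxWx3 world points per pixel"
    K=np.array([[c["fx"],0,c["cx"]],[0,c["fy"],c["cy"]],[0,0,1]]); h,w=c["depth"].shape
    u,v=np.meshgrid(np.arange(w),np.arange(h))
    n=cv2.undistortPoints(np.stack([u,v],-1).reshape(-1,1,2).astype(np.float64),K,np.array(c["distortion"],float)).reshape(h,w,2)
    d=c["depth"].astype(float); P=np.dstack([n*d[...,None],d])
    T=np.array(c["T"]); W=P@T[:3,:3].T+T[:3,3]; W[d<=0]=np.nan
    return W
def save(c,n,crop=None,s=1):
    im=c["pixels"][...,::-1]
    if crop: x0,y0,x1,y1=crop; im=im[y0:y1,x0:x1]
    cv2.imwrite("pics/"+n,cv2.resize(im,None,fx=s,fy=s,interpolation=cv2.INTER_CUBIC))
E
cat > a.py <<'E'
from h import *
np.set_printoptions(precision=1,suppress=True)
s=ctrl.read_state(); print(s)
for n in("top","side"):
    c=viewer.capture(n); save(c,n+"0.png"); print(n,np.array(c["T"])[:3,3])
    for q in("carrier","carrier_rim","lid_grip","lid_seat","clip_front_pad","clip_back_pad","clip_left_pad","clip_right_pad","sample_jar"):
        r=viewer.tip_of(c,q); print(q,[(np.array(x["point"]),round(x["confidence"],2)) for x in r[:3]])
E
python3 a.py
```

```text
{'clock': 0.0, 'q': array([-1.3,  0.4, -0. ,  1.6,  0. ,  1.1, -0.1]), 'dq': array([-0., -0., -0.,  0., -0., -0.,  0.]), 'effort': array([  0. , -58.8,   0.6, -29.1,  -0.1,   0. ,   0. ]), 'eef_pos': array([224. , 583. , 232.8]), 'orientation': array([[ 0.4, -0. , -0.9],
       [ 0.9, -0. ,  0.4],
       [-0. , -1. , -0. ]]), 'force': array([ 0.9,  0.4, -0.3]), 'ft_torque': array([ 0., -0.,  0.]), 'gripper_width': 0.9985352820254042}
top [ 443.9   -6.4 1334.4]
carrier [(array([ 510.5, -227.9,   -2.5]), 0.92)]
carrier_rim [(array([ 512.2, -226. ,   69.8]), 0.55), (array([ 795.7, -147. ,    0.8]), 0.24)]
lid_grip [(array([ 287.4, -285.7,   40.3]), 0.94), (array([818.1, 258.3,  37.3]), 0.92), (array([526.7, 211.6,  43. ]), 0.77)]
lid_seat [(array([ 289.9, -280.4,    6.3]), 0.9), (array([816.4, 252.5,   9.1]), 0.84), (array([528.9, 206.5,  11.8]), 0.76)]
clip_front_pad [(array([ 433.1, -212.2,  105.6]), 0.58)]
clip_back_pad [(array([ 588.4, -241.8,  102.4]), 0.51)]
clip_left_pad [(array([ 526.4, -137.9,  106.7]), 0.5)]
clip_right_pad [(array([ 486.9, -329. ,   97.8]), 0.74)]
sample_jar [(array([384.1,  -7.6,   3.3]), 0.72)]
side [ -90.7 -771.4  671.4]
carrier [(array([ 505. , -227.6,    1.2]), 0.58), (array([ 585.6, -244.1,  101.3]), 0.37)]
carrier_rim [(array([ 511.4, -227.8,   72.7]), 0.88), (array([ 391.1, -481.2,    1.7]), 0.26)]
lid_grip [(array([532.4, 212.7,  41.6]), 0.91), (array([814.3, 248.9,  37.1]), 0.8), (array([ 292. , -286.9,   44.4]), 0.63)]
lid_seat [(array([ 291.3, -283.8,    6.1]), 0.96), (array([527.3, 214.3,   9.3]), 0.95), (array([817.3, 254.7,   9.3]), 0.85)]
clip_front_pad [(array([ 433.1, -213.4,  104.6]), 0.55), (array([596.3, 479.4,  -5.5]), 0.37)]
clip_back_pad [(array([ 587.7, -242.8,  101.9]), 0.51)]
clip_left_pad [(array([ 527.6, -138.9,  104.9]), 0.81)]
clip_right_pad [(array([ 494.7, -324.2,  103.9]), 0.43)]
sample_jar [(array([385.5, -10.8,  -3.4]), 0.89)]
```

View top.

View pics/top0.png

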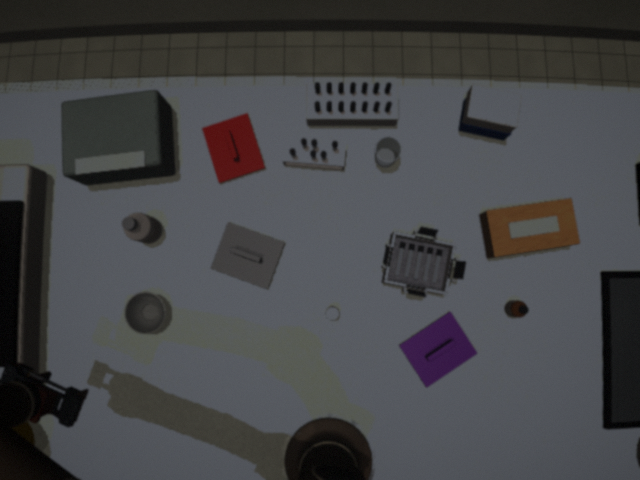

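View pics/side0.png

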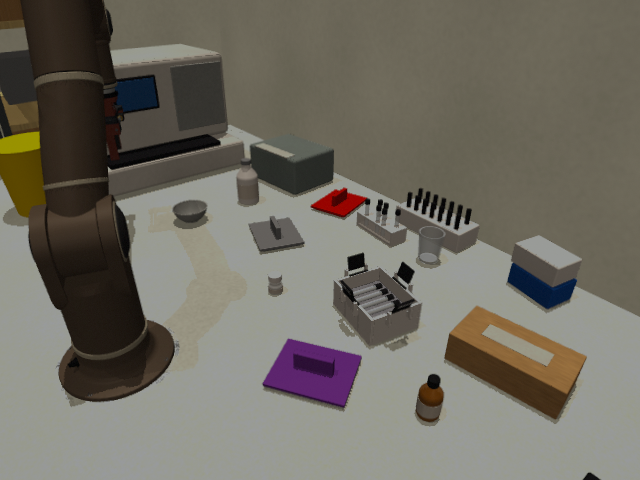

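```bash
cat > m.py <<'E'
from h import *
from scipy.optimize import least_squares
def rect(p,a,b):
    r=cv2.minAreaRect(p.astype(np.float32)); return r
def local(W,ctr,rad,z0,z1):
    m=(np.hypot(W[...,0]-ctr[0],W[...,1]-ctr[1])<rad)&(W[...,2]>z0)&(W[...,2]<z1)
    return m
E
cat > b.py <<'E'
from m import *
np.set_printoptions(precision=2,suppress=True)
for n in("top","side"):
    c=viewer.capture(n); W=world(c)
    if n=="top": save(c,"lid.png",(190,200,480,400),2.7)
    for nm,q,ctr in(("lid","lid_grip",(528,212)),("car","carrier",(511,-227))):
        rs=viewer.cut_out(c,q); 
        for r in rs:
            p=W[r["mask"]]; p=p[np.isfinite(p[:,0])]; med=np.median(p,0)
            if np.hypot(*(med[:2]-ctr))>60: continue
            print(n,nm,round(r["confidence"],2),len(p),med)
    m=local(W,(528,212),125,8,24); p=W[m]; print(n,"plate",m.sum(),np.median(p[:,2]),cv2.minAreaRect(p[:,:2].astype(np.float32)))
    m=local(W,(528,212),70,40,70); p=W[m]; print(n,"handle",m.sum(),np.median(p[:,2]),cv2.minAreaRect(p[:,:2].astype(np.float32)),p.mean(0))
    u,s,v=np.linalg.svd(p[:,:2]-p[:,:2].mean(0),full_matrices=False);print(np.degrees(np.arctan2(v[0,1],v[0,0])))
    m=local(W,(511,-227),112,64,76); p=W[m]; print(n,"rim",m.sum(),np.median(p[:,2]),cv2.minAreaRect(p[:,:2].astype(np.float32)),p.mean(0))
    m=local(W,(511,-227),130,84,125); print(n,"clips",m.sum())
    nl,lab=cv2.connectedComponents(m.astype(np.uint8))
    for i in range(1,nl):
        p=W[lab==i]
        if len(p)>6: print(len(p),p.mean(0),p.min(0),p.max(0),cv2.minAreaRect(p[:,:2].astype(np.float32)))
E
python3 b.py
```

```text
top lid 0.89 2982 [529.74 210.24  16.42]
top car 0.96 4143 [ 511.36 -233.24   40.92]
top plate 2841 16.206545767484386 ((551.00927734375, 201.267578125), (215.07864379882812, 172.930908203125), 70.08430480957031)
top handle 173 52.9096563021219 ((531.9742431640625, 211.52931213378906), (79.6418685913086, 13.826586723327637), 70.43152618408203) [531.45 209.94  52.77]
70.39418548896793
top rim 665 70.082910009653 ((512.291748046875, -225.85165405273438), (173.53848266601562, 150.61346435546875), 83.91667938232422) [ 511.2  -229.34   70.03]
top clips 455
128 [ 586.65 -242.9   100.71] [ 575.88 -268.11   84.15] [ 597.34 -221.04  114.01] ((586.7361450195312, -245.39187622070312), (47.928401947021484, 14.081777572631836), 78.54011535644531)
62 [ 527.76 -137.78  106.5 ] [ 507.34 -146.4    84.07] [ 548.4  -131.31  118.47] ((527.5912475585938, -138.82579040527344), (10.625029563903809, 41.80002975463867), 79.25293731689453)
169 [ 491.98 -319.94   98.92] [ 469.35 -331.9    84.1 ] [ 514.12 -306.52  112.58] ((492.35247802734375, -319.7641296386719), (20.888629913330078, 43.64741516113281), 78.521
[... 794 characters left out ...]
 501.58 -148.27   84.  ] [ 548.46 -128.31  113.79] ((525.3016967773438, -139.09896850585938), (14.4230318069458, 46.79051971435547), 77.88949584960938)
196 [ 581.94 -243.79   98.72] [ 572.42 -264.78   84.33] [ 593.31 -219.04  113.06] ((582.9210815429688, -241.401123046875), (45.45172119140625, 15.196743965148926), 77.8221206665039)
120 [ 429.76 -215.23  101.37] [ 422.31 -235.67   84.31] [ 437.66 -190.19  113.25] ((429.8450012207031, -212.843505859375), (46.28407669067383, 11.846034049987793), 85.2620620727539)
128 [ 485.25 -322.97   99.79] [ 465.5  -332.58   84.05] [ 510.43 -308.95  110.41] ((488.6621398925781, -321.1205749511719), (15.991694450378418, 46.197776794433594), 78.13957977294922)
```

View pics/lid.png

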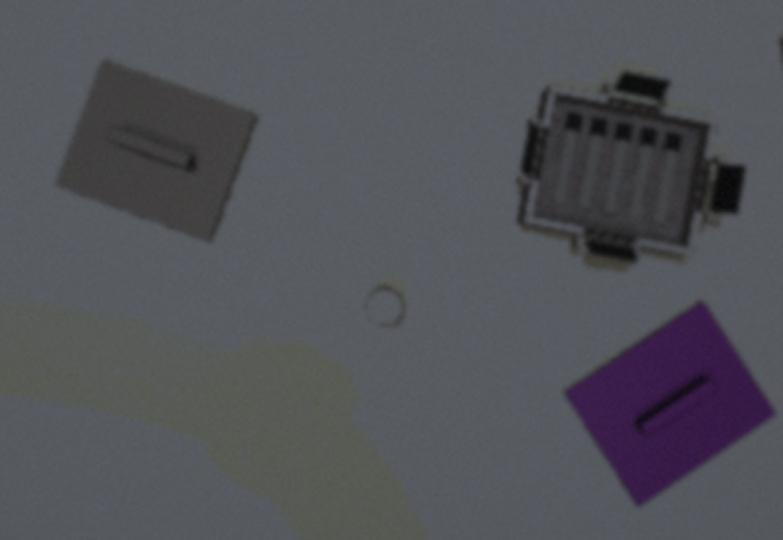

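Three candidates: red (234,147), grey (248,255), purple (438,348). The crop shows the grey one (full-frame 248,254) as the light grey plate with an upright bar. It's the only grey one, so it is the lid. Carrier is at (423,262), all four clips are open, and the jar is at (332,313).

```bash
cat > plan.py <<'E'
import sys
from h import *
from scipy.spatial.transform import Rotation as Ro
def tool(yaw):
    c,s=np.cos(np.radians(yaw)),np.sin(np.radians(yaw)); return np.array([[c,0,-s],[s,0,c],[0,-1,0]])
def plan(wps,st=None):
    "wps: (x,y,z,yaw,rows,jaw); prints tool-axis rows, assuming each row is reached"
    st=st or ctrl.read_state(); p=np.array(st["eef_pos"],float); R=np.array(st["orientation"],float); out=[]
    print("clock %.2f pos %s yaw %.2f tilt %.2f F %s grip %.3f"%(st["clock"],p.round(1),np.degrees(np.arctan2(R[1,0],R[0,0])),np.degrees(np.arccos(-R[2,1])),np.array(st["force"]).round(1),st["gripper_width"]))
    for x,y,z,yaw,n,jaw in wps:
        for k in range(n,0,-1):
            d=R.T@(np.array([x,y,z])-p)/k/1000; a=np.degrees(Ro.from_matrix(R.T@tool(yaw)).as_rotvec())/k
            d=d.round(4); a=a.round(1); out+=[*d,*a,jaw]
            p=p+R@d*1000; R=R@Ro.from_rotvec(np.radians(a)).as_matrix()
            if max(abs(d))>.0625 or max(abs(a))>10.7: print("TOO BIG",len(out)//7)
    print(len(out)//7,[float(v)+0. for v in out])
E
python3 -c "
from plan import *
plan([(529,211,150,-19.6,10,-1),(529,211,150,-19.6,2,-1)])"
```

```text
clock 1.30 pos [224.2 583.4 233.7] yaw 68.99 tilt 0.01 F [-0.5 -0.1  0.5] grip 1.002
12 [-0.0238, 0.0084, -0.0418, 0.0, 8.9, 0.0, -1.0, -0.0171, 0.0084, -0.045, 0.0, 8.9, 0.0, -1.0, -0.0099, 0.0084, -0.0471, 0.0, 8.8, 0.0, -1.0, -0.0026, 0.0083, -0.0481, 0.0, 8.9, 0.0, -1.0, 0.0049, 0.0084, -0.0479, 0.0, 8.8, 0.0, -1.0, 0.0121, 0.0083, -0.0466, 0.0, 8.9, 0.0, -1.0, 0.0192, 0.0084, -0.0441, 0.0, 8.8, 0.0, -1.0, 0.0257, 0.0083, -0.0407, 0.0, 8.9, 0.0, -1.0, 0.0317, 0.0084, -0.0362, 0.0, 8.8, 0.0, -1.0, 0.0369, 0.0083, -0.0309, 0.0, 8.9, 0.0, -1.0, 0.0, 0.0, 0.0, 0.0, 0.0, 0.0, -1.0, 0.0, 0.0, 0.0, 0.0, 0.0, 0.0, -1.0]
```

apply_moves(moves=[-0.024, 0.008, -0.042, 0, 8.9, 0, -1, -0.017, 0.008, -0.045, 0, 8.9, 0, -1, -0.01, 0.008, -0.047, 0, 8.8, 0, -1, -0.003, 0.008, -0.048, 0, 8.9, 0, -1, 0.005, 0.008, -0.048, 0, 8.8, 0, -1, 0.012, 0.008, -0.047, 0, 8.9, 0, -1, 0.019, 0.008, -0.044, 0, 8.8, 0, -1, 0.026, 0.008, -0.041, 0, 8.9, 0, -1, 0.032, 0.008, -0.036, 0, 8.8, 0, -1, 0.037, 0.008, -0.031, 0, 8.9, 0, -1, 0, 0, 0, 0, 0, 0, -1])

```text
clock: 2.68
eef_pos: [530.9, 194.3, 151.7]
orientation: [[0.925, 0.003, 0.381], [-0.381, 0.005, 0.925], [0.001, -1.0, 0.006]]
force: [-0.0, 0.0, 0.4]
gripper_width: 0.999
```

```bash
python3 -c "
from plan import *
plan([(529,211,120,-19.6,2,-1),(529,211,42,-19.6,3,-1)])"
```

```text
clock 2.67 pos [530.9 194.3 151.7] yaw -22.39 tilt 0.33 F [-0.   0.   0.4] grip 0.999
5 [-0.0041, 0.0159, 0.0073, -0.2, -1.4, 0.0, -1.0, -0.0038, 0.0159, 0.0074, -0.1, -1.4, 0.1, -1.0, 0.0, 0.026, 0.0, 0.0, 0.0, 0.0, -1.0, 0.0, 0.026, 0.0, 0.0, 0.0, 0.0, -1.0, 0.0, 0.026, -0.0001, 0.0, 0.0, 0.0, -1.0]
```

apply_moves(moves=[-0.004, 0.016, 0.007, -0.2, -1.4, 0, -1, -0.004, 0.016, 0.007, -0.1, -1.4, 0.1, -1, 0, 0.02, 0, 0, 0, 0, -1, 0, 0, 0, 0, 0, 0, -1])

```text
clock: 3.18
eef_pos: [525.2, 217.2, 95.3]
orientation: [[0.947, -0.004, 0.321], [-0.321, 0.002, 0.947], [-0.004, -1.0, 0.001]]
force: [1.0, 0.1, -0.1]
gripper_width: 1.004
```

```bash
python3 -c "
from plan import *
plan([(529,211,34,-19.6,4,-1)])"
```

```text
clock 3.17 pos [525.2 217.2  95.3] yaw -18.71 tilt 0.23 F [ 1.   0.1 -0.1] grip 1.004
4 [0.0015, 0.0153, -0.0012, 0.0, 0.2, -0.1, -1.0, 0.0014, 0.0153, -0.0012, 0.0, 0.2, 0.0, -1.0, 0.0014, 0.0154, -0.0011, 0.0, 0.2, -0.1, -1.0, 0.0015, 0.0153, -0.0012, 0.0, 0.3, 0.0, -1.0]
```

apply_moves(moves=[0.001, 0.015, -0.001, 0, 0.2, -0.1, -1, 0.001, 0.015, -0.001, 0, 0.2, 0, -1, 0.001, 0.015, -0.001, 0, 0.2, -0.1, -1, 0, 0.008, 0, 0, 0, 0, -1, 0, 0, 0, 0, 0, 0, -1, 0, 0, 0, 0, 0, 0, -1])

```text
clock: 3.92
eef_pos: [526.9, 214.7, 38.9]
orientation: [[0.944, 0.0, 0.329], [-0.329, 0.001, 0.944], [-0.0, -1.0, 0.001]]
force: [0.6, -0.0, -0.4]
gripper_width: 1.001
```

```bash
python3 -c "
from plan import *
plan([(529,211,34,-19.6,2,-1)])"
```

```text
clock 3.92 pos [526.9 214.7  38.9] yaw -19.19 tilt 0.08 F [ 0.6 -0.  -0.4] grip 1.001
2 [0.0016, 0.0024, -0.0014, 0.0, 0.2, 0.0, -1.0, 0.0016, 0.0024, -0.0014, -0.1, 0.2, 0.0, -1.0]
```

apply_moves(moves=[0.002, 0.003, -0.001, 0, 0.2, 0, -1, 0, 0.002, -0.001, 0, 0.2, 0, -1, 0, 0, 0, 0, 0, 0, 1, 0, 0, 0, 0, 0, 0, 1, 0, 0, 0, 0, 0, 0, 1, 0, 0, 0, 0, 0, 0, 1, 0, 0, 0, 0, 0, 0, 1, 0, 0, 0, 0, 0, 0, 1])

```text
clock: 4.92
eef_pos: [529.0, 212.4, 34.8]
orientation: [[0.942, 0.002, 0.336], [-0.336, 0.003, 0.942], [0.001, -1.0, 0.003]]
force: [-0.0, -0.1, 0.2]
gripper_width: 0.354
```

```bash
python3 -c "
from plan import *
plan([(529,211,90,-19.6,3,1)])"
```

```text
clock 4.92 pos [529.  212.4  34.8] yaw -19.61 tilt 0.20 F [-0.  -0.1  0.2] grip 0.354
3 [0.0002, -0.0184, -0.0004, -0.1, 0.0, 0.0, 1.0, 0.0002, -0.0184, -0.0004, 0.0, 0.0, 0.0, 1.0, 0.0002, -0.0184, -0.0004, -0.1, 0.0, 0.1, 1.0]
```

apply_moves(moves=[0, 0, 0, 0, 0, 0, 1, 0, 0, 0, 0, 0, 0, 1, 0, 0, 0, 0, 0, 0, 1, 0, 0, 0, 0, 0, 0, 1, 0, 0, 0, 0, 0, 0, 1, 0, 0, 0, 0, 0, 0, 1, 0, -0.01, 0, 0, 0, 0, 1, 0, -0.02, 0, 0, 0, 0, 1, 0, -0.03, 0, 0, 0, 0, 1, 0, -0.04, 0, 0, 0, 0, 1, 0, -0.04, 0, 0, 0, 0, 1, 0, 0, 0, 0, 0, 0, 1])

```text
clock: 6.42
eef_pos: [528.0, 211.3, 180.9]
orientation: [[0.942, 0.001, 0.336], [-0.336, 0.002, 0.942], [0.0, -1.0, 0.002]]
force: [0.1, 0.3, -1.6]
gripper_width: 0.159
```

```bash
python3 -c "
from plan import *
plan([(511,-226,205,-11.7,9,1)])
import b" | tail -40
```

```text
clock 6.42 pos [528.  211.3 180.9] yaw -19.66 tilt 0.12 F [ 0.1  0.3 -1.6] grip 0.159
9 [0.0146, -0.0028, -0.0464, 0.0, -0.9, 0.0, 1.0, 0.0138, -0.0028, -0.0466, 0.0, -0.9, 0.0, 1.0, 0.0131, -0.0028, -0.0468, 0.0, -0.9, 0.0, 1.0, 0.0124, -0.0027, -0.047, 0.0, -0.9, 0.0, 1.0, 0.0116, -0.0028, -0.0472, 0.0, -0.9, 0.0, 1.0, 0.0109, -0.0027, -0.0474, 0.0, -0.9, 0.0, 1.0, 0.0101, -0.0028, -0.0476, 0.0, -0.9, 0.0, 1.0, 0.0094, -0.0027, -0.0477, -0.1, -0.8, 0.0, 1.0, 0.0087, -0.0027, -0.0479, 0.0, -0.9, 0.0, 1.0]
top lid 0.92 1610 [515.53 168.36 162.39]
top car 0.84 4066 [ 509.61 -232.45   41.38]
top plate 4 8.30365746170719 ((501.2896423339844, 162.77255249023438), (57.57802963256836, 207.47532653808594), 70.82951354980469)
top handle 0 nan ((0.0, 0.0), (0.0, 0.0), 0.0) [nan nan nan]
  return _methods._mean(a, axis=axis, dtype=dtype,
  ret = ret.dtype.type(ret / rcount)
b.py:13: RuntimeWarning: Mean of empty slice.
  m=local(W,(528,212),70,40,70); p=W[m]; print(n,"handle",m.sum(),np.median(p[:,2]),cv2.minAreaRect(p[:,:2].astype(np.float32)),p.mean(0))
  ret = um.true_divide(
b.py:14: RuntimeWarning: Mean of empty slice.
  u,s,v=np.linalg.svd(p[:,:2]-p[:,:2].mean(0),full_matrices=False);print(np.degrees(np.arctan2(v[0,1],v[0,0])))
Traceback (most recent call last):
  File "b.py", line 14, in <module>
    u,s,v=np.linalg.svd(p[:,:2]-p[:,:2].mean(0),full_matrices=False);print(np.degrees(np.arctan2(v[0,1],v[0,0])))
                                                                                                 ~^^^^^
IndexError: index 0 is out of bounds for axis 0 with size 0
```

apply_moves(moves=[0.015, -0.003, -0.046, 0, -0.9, 0, 1, 0.014, -0.003, -0.047, 0, -0.9, 0, 1, 0.013, -0.003, -0.047, 0, -0.9, 0, 1, 0.012, -0.003, -0.047, 0, -0.9, 0, 1, 0.012, -0.003, -0.047, 0, -0.9, 0, 1, 0.011, -0.003, -0.047, 0, -0.9, 0, 1, 0.01, -0.003, -0.047, 0, -0.9, 0, 1, 0.009, -0.003, -0.048, 0, -0.8, 0, 1, 0.006, -0.002, -0.025, 0, -0.8, 0, 1, 0, 0, 0, 0, 0, 0, 1, 0, 0, 0, 0, 0, 0, 1])

```text
clock: 7.95
eef_pos: [503.4, -213.1, 189.1]
orientation: [[0.98, -0.033, 0.196], [-0.196, -0.005, 0.981], [-0.032, -0.999, -0.012]]
force: [0.4, 0.6, -1.4]
gripper_width: 0.16
```

```bash
cat > c.py <<'E'
from plan import *
from m import *
np.set_printoptions(precision=1,suppress=True)
plan([(511,-227,205,-11.7,3,1)])
for n in("top","side"):
    c=viewer.capture(n); W=world(c); save(c,n+"1.png",(300,150,620,390) if n=="side" else None,2.5 if n=="side" else 1)
    for q in("lid_grip","carrier_rim","lid_seat"):
        print(n,q,[(np.array(x["point"]),round(x["confidence"],2)) for x in viewer.tip_of(c,q)[:4]])
    p0=ctrl.read_state()["eef_pos"]
    m=local(W,p0[:2],125,p0[2]-26,p0[2]-6); p=W[m]; print("plate",len(p),np.median(p[:,2]),cv2.minAreaRect(p[:,:2].astype(np.float32)))
    m=local(W,(511,-227),112,64,76); p=W[m]; print(n,"rim",m.sum(),cv2.minAreaRect(p[:,:2].astype(np.float32)))
E
python3 c.py
```

```text
clock 7.95 pos [ 503.4 -213.1  189.1] yaw -11.30 tilt 1.93 F [ 0.4  0.6 -1.4] grip 0.160
3 [0.0032, -0.0054, -0.0041, 0.2, 0.1, -0.6, 1.0, 0.0033, -0.0053, -0.0041, 0.2, 0.2, -0.6, 1.0, 0.0034, -0.0053, -0.0041, 0.3, 0.1, -0.6, 1.0]
top lid_grip [(array([819.5, 257. ,  38.1]), 0.97), (array([ 501.4, -212.7,  196.8]), 0.84), (array([ 287.3, -280.4,   37.9]), 0.76)]
top carrier_rim [(array([ 602. , -522.3,   -0.8]), 0.55), (array([593.8, 478.1,   0.9]), 0.3)]
top lid_seat [(array([ 502.5, -218.4,  162.1]), 0.67), (array([815.7, 252.5,   8.6]), 0.64), (array([ 498.9, -212.1,  197. ]), 0.52)]
plate 1484 169.58834272416084 ((513.3423461914062, -171.37692260742188), (75.14075469970703, 130.98194885253906), 78.21199798583984)
top rim 8 ((520.963134765625, -168.90499877929688), (65.96902465820312, 151.12542724609375), 78.93614196777344)
side lid_grip [(array([ 507.1, -212.3,  196. ]), 0.88), (array([813. , 249.1,  35.2]), 0.74), (array([ 290.4, -282.9,   41.1]), 0.6)]
side carrier_rim [(array([ 511.2, -225.7,   70.3]), 0.62), (array([ 434.8, -214.5,  105.6]), 0.19)]
side lid_seat [(array([ 503.2, -214.6,  164.4]), 0.94), (array([ 289.8, -279.9,    9.6]), 0.74), (array([818.9, 255.1,   7.5]), 0.58)]
plate 2142 171.76020326469887 ((501.9709167480469, -212.67897033691406), (163.9379425048828, 133.13221740722656), 78.74376678466797)
side rim 676 ((507.45855712890625, -226.91232299804688), (186.36358642578125, 155.84376525878906), 78.82927703857422)
```

apply_moves(moves=[0, 0, 0.03, 0.3, 0, -0.6, 1, 0, 0, 0.05, 0.3, 0, -0.6, 1, 0, 0, 0.05, 0.2, 0, -0.6, 1, 0, 0, 0.04, 0, 0, 0, 1, 0, 0, 0, 0, 0, 0, 1])

```text
clock: 8.98
eef_pos: [538.7, -41.6, 190.4]
orientation: [[0.981, 0.006, 0.196], [-0.196, 0.002, 0.981], [0.006, -1.0, 0.003]]
force: [0.3, -0.2, -1.9]
gripper_width: 0.16
```

```bash
cat > fit.py <<'E'
from plan import *
from m import *
def fit(P,inner,outer,x0):
    "soft fit: each point should lie in the annulus between two rectangles (half sizes)"
    def f(v):
        t=np.radians(v[2]); d=P[:,:2]-v[:2]; q=np.abs(np.c_[d[:,0]*np.cos(t)+d[:,1]*np.sin(t),-d[:,0]*np.sin(t)+d[:,1]*np.cos(t)])
        o=np.max(q-outer,axis=1); i=np.max(q-inner,axis=1)
        return np.where(o>0,o,np.where(i<0,-i,0))
    best=None
    for dx in(-4,0,4):
        for dy in(-4,0,4):
            r=least_squares(f,np.array(x0)+[dx,dy,0],loss="soft_l1",f_scale=1.,diff_step=1e-4)
            if best is None or r.cost<best.cost: best=r
    return best.x,best.cost/len(P)
if __name__=="__main__":
    np.set_printoptions(precision=2,suppress=True)
    plan([(511,-227,205,-11.7,3,1)]); p0=ctrl.read_state()["eef_pos"]
    for n in("top","side"):
        for k in range(2):
            c=viewer.capture(n); W=world(c)
            if k==0: save(c,n+"2.png",(340,200,520,330) if n=="top" else (300,220,470,360),4)
            P=W[local(W,(511,-227),112,67 if n=="top" else 66.5,72.5)]
            print(n,"rim",len(P),*fit(P,np.array([58,73]),np.array([65,80]),(510,-227,-11.7)))
            P=W[local(W,p0[:2],112,p0[2]-21,p0[2]-12)]
            lo=W[local(W,p0[:2],125,p0[2]-23,p0[2]-10)]
            print("  lid",len(P),cv2.minAreaRect(lo[:,:2].astype(np.float32)))
E
python3 fit.py
```

```text
clock 8.97 pos [538.7 -41.6 190.4] yaw -11.28 tilt 0.36 F [ 0.3 -0.2 -1.9] grip 0.160
3 [0.003, -0.005, -0.0624, -0.1, 0.1, 0.1, 1.0, 0.0032, -0.0049, -0.0624, 0.0, 0.2, 0.1, 1.0, 0.0034, -0.005, -0.0624, -0.1, 0.1, 0.1, 1.0]
top rim 460 [ 511.07 -227.24  -11.36] 0.09109129948620537
  lid 283 ((554.7208251953125, 28.467811584472656), (21.44969367980957, 130.02969360351562), 81.43192291259766)
top rim 447 [ 511.21 -227.4   -11.39] 0.07644309940195168
  lid 297 ((554.539794921875, 25.607994079589844), (21.692495346069336, 129.65870666503906), 80.7651138305664)
side rim 552 [ 506.79 -227.97  -11.03] 0.8286188718358316
  lid 1372 ((536.52001953125, -45.160614013671875), (164.15171813964844, 131.620849609375), 78.16920471191406)
side rim 562 [ 506.65 -228.09  -10.9 ] 0.8868202612934575
  lid 1378 ((535.8390502929688, -47.64476776123047), (163.56634521484375, 131.72581481933594), 77.75846099853516)
```

```bash
python3 -c "
from plan import *
plan([(508.1,-227.1,160,-11.3,5,1)])"
```

```text
clock 9.18 pos [537.9 -47.1 190.6] yaw -11.72 tilt 0.35 F [-0.7 -1.  -1.2] grip 0.162
5 [0.0014, 0.0061, -0.0365, 0.0, -0.1, 0.1, 1.0, 0.0014, 0.0061, -0.0365, 0.0, -0.1, 0.1, 1.0, 0.0013, 0.0061, -0.0365, 0.0, -0.1, 0.0, 1.0, 0.0013, 0.0061, -0.0364, 0.0, -0.1, 0.1, 1.0, 0.0012, 0.0061, -0.0365, -0.1, 0.0, 0.0, 1.0]
```

View pics/side2.png

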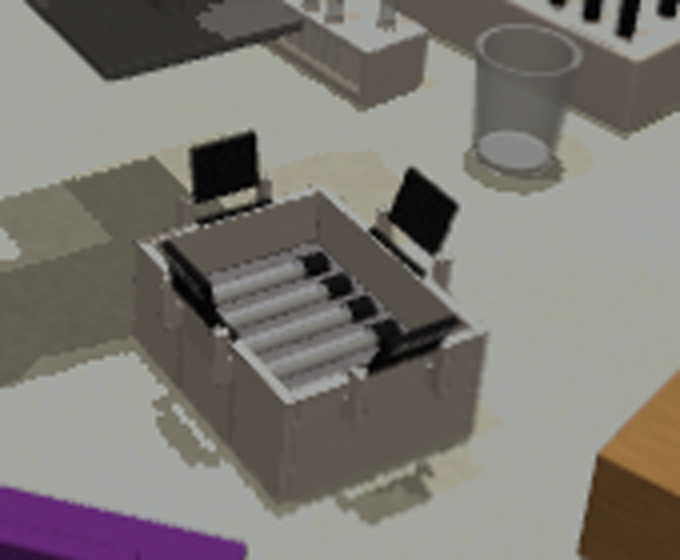

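Side crop: carrier mouth is clear, with corners near (140,240), (320,190), (485,330) and (290,400). All four clips are open, and the held lid's shadowed edge is at top left.

apply_moves(moves=[0.001, 0.005, -0.038, 0, -0.1, 0.1, 1, 0.001, 0.006, -0.038, 0, -0.1, 0.1, 1, 0.001, 0.006, -0.036, 0, -0.1, 0, 1, 0.001, 0.006, -0.036, 0, 0, 0.1, 1, 0.001, 0.006, -0.02, 0, 0, 0, 1, 0, 0, -0.006, 0, 0, 0, 1, 0, 0, 0, 0, 0, 0, 1, 0, 0, 0, 0, 0, 0, 1])

```text
clock: 10.18
eef_pos: [503.8, -232.1, 162.0]
orientation: [[0.978, 0.003, 0.211], [-0.211, -0.001, 0.978], [0.003, -1.0, -0.001]]
force: [0.4, 0.7, -1.5]
gripper_width: 0.156
```

```bash
python3 -c "
from plan import *
plan([(508.1,-227.1,125,-11.3,4,1)])"
```

```text
clock 10.18 pos [ 503.8 -232.1  162. ] yaw -12.17 tilt 0.17 F [ 0.4  0.7 -1.5] grip 0.156
4 [0.0008, 0.0092, 0.0015, 0.0, -0.2, 0.0, 1.0, 0.0008, 0.0093, 0.0014, 0.0, -0.2, 0.1, 1.0, 0.0008, 0.0092, 0.0014, 0.0, -0.2, 0.0, 1.0, 0.0007, 0.0093, 0.0015, 0.1, -0.3, 0.1, 1.0]
```

apply_moves(moves=[0.002, 0.005, 0.004, 0, -0.5, 0, 1, 0.001, 0.006, 0.002, 0, -0.4, 0, 1, 0, 0.002, 0, 0, 0, 0, 1, 0, 0, 0, 0, 0, 0, 1, 0, 0, 0, 0, 0, 0, 1])

```text
clock: 10.8
eef_pos: [509.3, -223.6, 148.0]
orientation: [[0.982, 0.003, 0.19], [-0.19, -0.001, 0.982], [0.003, -1.0, -0.0]]
force: [-0.3, 0.3, -1.6]
gripper_width: 0.157
```

```bash
python3 -c "
from fit import *
np.set_printoptions(precision=2,suppress=True)
plan([(508.1,-227.1,112,-11.3,4,1)])
c=viewer.capture('side'); W=world(c); p0=ctrl.read_state()['eef_pos']; save(c,'side3.png',(300,180,470,320),4.5)
lo=W[local(W,p0[:2],125,p0[2]-23,p0[2]-10)]; print(cv2.minAreaRect(lo[:,:2].astype(np.float32)))
c=viewer.capture('top'); W=world(c)
lo=W[local(W,p0[:2],125,p0[2]-23,p0[2]-10)]; print(cv2.minAreaRect(lo[:,:2].astype(np.float32)))
save(c,'top3.png',(370,210,480,310),5)
plan([(508.1,-227.1,112,-11.3,4,1)])
"
```

```text
clock 10.80 pos [ 509.3 -223.6  148. ] yaw -10.95 tilt 0.15 F [-0.3  0.3 -1.6] grip 0.157
4 [-0.0002, 0.009, -0.0009, 0.0, 0.1, 0.0, 1.0, -0.0001, 0.009, -0.0009, 0.0, 0.1, 0.1, 1.0, -0.0002, 0.009, -0.0009, 0.0, 0.1, 0.0, 1.0, -0.0001, 0.009, -0.0009, 0.0, 0.0, 0.1, 1.0]
((508.19024658203125, -223.4021453857422), (163.7498321533203, 133.84817504882812), 78.50282287597656)
((519.5125732421875, -183.4337158203125), (77.56077575683594, 130.6488037109375), 78.8936538696289)
clock 10.90 pos [ 509.3 -223.7  148.1] yaw -10.96 tilt 0.16 F [ 0.5  0.4 -3.1] grip 0.161
4 [-0.0002, 0.009, -0.0009, 0.0, 0.1, 0.0, 1.0, -0.0001, 0.009, -0.0009, 0.0, 0.1, 0.1, 1.0, -0.0002, 0.009, -0.0009, 0.0, 0.1, 0.0, 1.0, -0.0001, 0.0091, -0.0009, 0.0, 0.0, 0.1, 1.0]
```

apply_moves(moves=[0, 0.008, -0.002, 0, 0.1, 0, 1, 0, 0.01, -0.001, 0, 0.1, 0, 1, 0, 0.008, 0, 0, 0, 0, 1, 0, 0, 0, 0, 0, 0, 1, 0, 0, 0, 0, 0, 0, 1])

```text
clock: 11.52
eef_pos: [508.3, -227.2, 119.8]
orientation: [[0.981, 0.002, 0.195], [-0.195, -0.001, 0.981], [0.002, -1.0, -0.0]]
force: [0.3, -0.9, -1.7]
gripper_width: 0.156
```

```bash
python3 -c "
from plan import *
plan([(508,-227.5,108,-11.3,2,1)])"
```

```text
clock 11.53 pos [ 508.3 -227.2  119.8] yaw -11.22 tilt 0.11 F [ 0.3 -0.9 -1.7] grip 0.156
2 [-0.0001, 0.0059, -0.0002, 0.0, 0.0, 0.1, 1.0, -0.0002, 0.0059, -0.0002, 0.0, 0.1, 0.0, 1.0]
```

apply_moves(moves=[0, 0.005, 0, 0, 0, 0, 1, 0, 0.005, 0, 0, 0, 0, 1, 0, 0.004, 0, 0, 0, 0, 1, 0, 0.002, 0, 0, 0, 0, 1, 0, 0.002, 0, 0, 0, 0, 1, 0, 0, 0, 0, 0, 0, 1])

```text
clock: 12.28
eef_pos: [508.7, -227.2, 100.9]
orientation: [[0.981, 0.003, 0.194], [-0.194, -0.001, 0.981], [0.003, -1.0, -0.0]]
force: [-0.2, -0.1, -1.5]
gripper_width: 0.162
```

```bash
python3 -c "
from plan import *
plan([(508,-227.5,98,-11.3,2,1)])"
```

```text
clock 12.28 pos [ 508.7 -227.2  100.9] yaw -11.20 tilt 0.16 F [-0.2 -0.1 -1.5] grip 0.162
2 [-0.0003, 0.0014, -0.0002, 0.0, 0.0, 0.1, 1.0, -0.0004, 0.0015, -0.0003, 0.0, 0.1, 0.1, 1.0]
```

apply_moves(moves=[0, 0.001, 0, 0, 0, 0, 1, 0, 0, 0, 0, 0, 0, 1, 0, 0, 0, 0, 0, 0, -0.4, 0, 0, 0, 0, 0, 0, -0.4, 0, 0, 0, 0, 0, 0, -0.4, 0, 0, 0, 0, 0, 0, -0.4, 0, 0, 0, 0, 0, 0, -0.4])

```text
clock: 13.15
eef_pos: [509.3, -227.4, 100.6]
orientation: [[0.981, 0.004, 0.194], [-0.194, -0.001, 0.981], [0.004, -1.0, -0.0]]
force: [0.1, -0.6, 0.2]
gripper_width: 0.681
```

```bash
python3 -c "
from plan import *
plan([(508,-227.5,160,-11.3,3,0)])
c=viewer.capture('side');save(c,'side4.png',(310,180,460,310),5)"
```

```text
clock 13.15 pos [ 509.3 -227.4  100.6] yaw -11.20 tilt 0.25 F [ 0.1 -0.6  0.2] grip 0.681
3 [-0.0003, -0.0198, -0.0001, 0.0, 0.0, 0.1, 0.0, -0.0004, -0.0198, -0.0001, 0.0, 0.0, 0.1, 0.0, -0.0004, -0.0198, -0.0002, 0.0, 0.1, 0.0, 0.0]
```

View pics/side4.png

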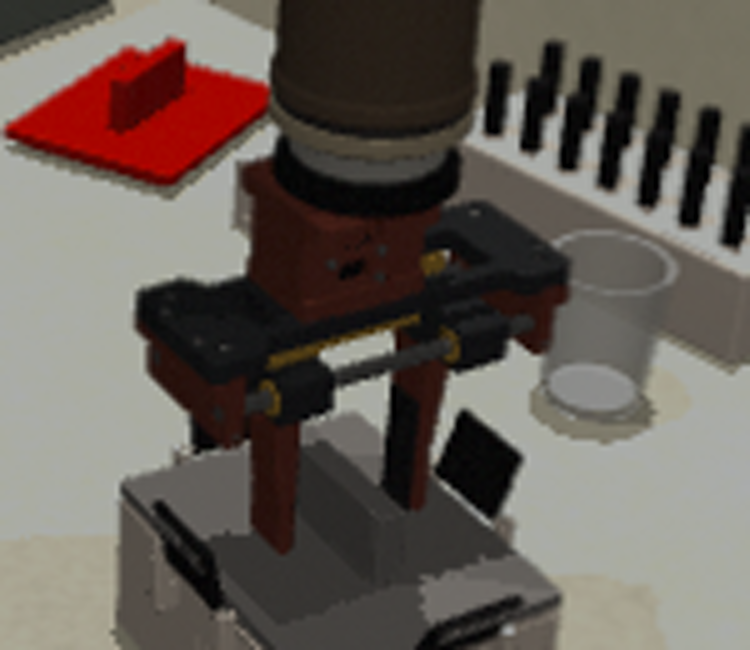

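Side crop: the lid's plate sits flush on the carrier around (340,540), with the handle between the open fingers and all clips still open. Next I rise, shut the jaws and measure.

apply_moves(moves=[0, -0.015, 0, 0, 0, 0, -0.4, 0, -0.03, 0, 0, 0, 0, -0.4, 0, -0.02, 0, 0, 0, 0, -0.4, 0, 0, 0.035, 0, 0, 0, 1, 0, 0, 0.035, 0, 0, 0, 1, 0, 0, 0.03, 0, 0, 0, 1, 0, 0, 0.005, 0, 0, 0, 1, 0, 0, 0, 0, 0, 0, 1, 0, 0, 0, 0, 0, 0, 1])

```text
clock: 14.32
eef_pos: [530.9, -125.9, 175.4]
orientation: [[0.98, 0.011, 0.199], [-0.199, -0.003, 0.98], [0.011, -1.0, -0.001]]
force: [-1.3, 0.7, -0.6]
gripper_width: 0.055
```

```bash
cat > clip.py <<'E'
from fit import *
C=np.array([508.3,-227.4]); YAW=-11.3; t=np.radians(YAW)
EX=np.array([np.cos(t),np.sin(t)]); EY=np.array([-np.sin(t),np.cos(t)])
S={"left":(EY,87,10,1),"right":(-EY,87,10,1),"front":(-EX,72,13.5,0),"back":(EX,72,13.5,0)}
def where(side):
    "corner of fingertip relative to the pin: inward u, up w, sideways v"
    e,pin,half,_=S[side]; st=ctrl.read_state(); d=st["eef_pos"][:2]-C; s=np.array([-e[1],e[0]])
    F=np.array(st["force"]); print("%s u %.1f w %.1f v %.1f  Fin %.1f Fup %.1f"%(side,pin-d@e+half,st["eef_pos"][2]-11-80.5,d@s,-F[:2]@e,F[2]))
def go(side,pts):
    e,pin,half,_=S[side]; where(side)
    plan([(*(C+e*(pin+half-u)),80.5+w+11,YAW,n,1) for u,w,n in pts])
def arc(r,deg): a=np.radians(deg); return (r*np.cos(a)-2.5*np.sin(a),r*np.sin(a)+2.5*np.cos(a))
E
cat > d.py <<'E'
from clip import *
np.set_printoptions(precision=2,suppress=True)
go("left",[(-24,60,2),(-24,23,4)])
tops={}
for n,off in(("top",(511.1,-227.3)),("side",(506.7,-228))):
    c=viewer.capture(n); W=world(c); off=np.array(off)
    for s,(e,pin,h,_) in S.items():
        d=W[...,:2]-off; out=d@e; sd=np.abs(d@np.array([-e[1],e[0]]))
        m=(out>pin-12)&(out<pin+25)&(sd<20)&(W[...,2]>90)&(W[...,2]<118); P=np.c_[out[m]-pin,W[...,2][m]-80.5]
        if len(P)>10:
            k=np.linalg.svd(P-[0,0],full_matrices=False)[2][0]; k*=np.sign(k[1]); print(n,s,len(P),"theta",np.arctan2(k[1],-k[0]),"max out",P[:,0].max(),"top",P[:,1].max())
    m=local(W,off,110,74,90); P=W[m]; A=np.c_[P[:,:2]-off,np.ones(len(P))]; co=np.linalg.lstsq(A,P[:,2],rcond=None)[0]; print(n,"lid plane",len(P),co, cv2.minAreaRect(P[:,:2].astype(np.float32)))
E
python3 d.py
```

```text
left u -6.9 w 83.9 v -2.3  Fin -0.4 Fup -0.6
clock 14.32 pos [ 530.9 -125.9  175.4] yaw -11.50 tilt 0.64 F [-1.3  0.7 -0.6] grip 0.055
6 [-0.0013, 0.0119, 0.0085, 0.0, -0.1, 0.3, 1.0, -0.0012, 0.0119, 0.0086, 0.1, -0.1, 0.3, 1.0, 0.0, 0.0093, 0.0, 0.0, 0.0, 0.0, 1.0, 0.0, 0.0092, 0.0, 0.0, 0.0, 0.0, 1.0, 0.0, 0.0093, 0.0, 0.0, 0.0, 0.0, 1.0, -0.0001, 0.0092, 0.0, 0.0, 0.0, 0.0, 1.0]
top right 128 theta 1.992141716425253 max out 17.350641391244196 top 33.002670791074934
top front 13 theta 1.7871137784766138 max out 9.835230490153677 top 35.77658957278163
top lid plane 1096 [-0.   -0.   80.95] ((491.9949035644531, -286.9683532714844), (67.46436309814453, 147.25286865234375), 67.49650573730469)
side left 142 theta 1.7516293035939006 max out 12.328724891285745 top 34.03176145000009
side right 92 theta 2.0473981120574525 max out 16.287754096739945 top 30.002515355497962
side front 86 theta 1.8370831513911428 max out 10.478480960454036 top 33.255946871532956
side back 139 theta 1.8389158291430359 max out 12.213399080178675 top 32.79561784909356
side lid plane 2497 [ 0.01  0.01 81.23] ((506.3396911621094, -227.5365447998047), (186.7000274658203, 154.99032592773438), 80.61516571044922)
```

apply_moves(moves=[0, 0.01, 0.009, 0, -0.1, 0.3, 1, 0, 0.013, 0.008, 0, 0, 0.3, 1, 0, 0.012, 0, 0, 0, 0, 1, 0, 0.012, 0, 0, 0, 0, 1, 0, 0.01, 0, 0, 0, 0, 1, 0, 0, 0, 0, 0, 0, 1, 0, 0, 0, 0, 0, 0, 1])

```text
clock: 15.3
eef_pos: [533.4, -109.6, 112.7]
orientation: [[0.98, -0.003, 0.2], [-0.2, -0.002, 0.98], [-0.003, -1.0, -0.002]]
force: [0.4, 1.0, 0.4]
gripper_width: 0.008
```

```bash
python3 -c "
from clip import *
go('left',[(-9,23,2),(-3,25,2),(*arc(26,80),1)])"
```

```text
left u -23.4 w 21.2 v -1.6  Fin -1.1 Fup 0.4
clock 15.30 pos [ 533.4 -109.6  112.7] yaw -11.54 tilt 0.22 F [0.4 1.  0.4] grip 0.008
5 [-0.0008, -0.0009, -0.0072, 0.1, -0.1, -0.1, 1.0, -0.0007, -0.0009, -0.0072, 0.0, -0.1, -0.1, 1.0, 0.0, -0.001, -0.003, 0.0, 0.0, 0.0, 1.0, 0.0, -0.001, -0.003, 0.0, 0.0, 0.0, 1.0, 0.0, -0.001, -0.0051, 0.0, 0.0, 0.0, 1.0]
```

apply_moves(moves=[-0.001, -0.001, -0.007, 0, -0.1, 0, 1, 0, -0.001, -0.006, 0, 0, 0, 1, 0, -0.001, -0.003, 0, 0, 0, 1, 0, -0.001, -0.003, 0, 0, 0, 1, 0, -0.0005, -0.003, 0, 0, 0, 1])

```text
clock: 15.92
eef_pos: [528.4, -130.6, 118.3]
orientation: [[0.98, -0.002, 0.197], [-0.197, 0.001, 0.98], [-0.002, -1.0, 0.0]]
force: [1.5, 4.0, -2.0]
gripper_width: 0.005
```

```bash
python3 -c "
from clip import *
go('left',[(*arc(26,75),1),(*arc(26,60),1),(*arc(26,45),1),(*arc(26,30),1)])"
```

```text
left u -1.8 w 26.8 v -0.7  Fin -4.2 Fup -2.0
clock 15.93 pos [ 528.4 -130.6  118.3] yaw -11.37 tilt 0.12 F [ 1.5  4.  -2. ] grip 0.005
4 [-0.0007, 0.001, -0.0062, 0.0, -0.1, -0.1, 1.0, 0.0, 0.002, -0.0065, 0.0, 0.0, 0.0, 1.0, 0.0, 0.0036, -0.0058, 0.0, 0.0, 0.0, 1.0, 0.0, 0.005, -0.0046, 0.0, 0.0, 0.0, 1.0]
```

apply_moves(moves=[0, 0.001, -0.006, 0, 0, 0, 1, 0, 0.002, -0.006, 0, 0, 0, 1, 0, 0.004, -0.005, 0, 0, 0, 1, 0, 0.004, -0.004, 0, 0, 0, 1])

```text
clock: 16.42
eef_pos: [524.1, -152.5, 107.6]
orientation: [[0.98, -0.001, 0.197], [-0.197, 0.001, 0.98], [-0.001, -1.0, 0.001]]
force: [-0.3, 4.4, 1.9]
gripper_width: 0.005
```

```bash
python3 -c "
from clip import *
go('left',[(*arc(26,30),1),(*arc(26,20),1),(*arc(26,10),1),(*arc(26,0),2)])"
```

```text
left u 20.5 w 16.1 v -0.9  Fin -4.2 Fup 1.9
clock 16.43 pos [ 524.1 -152.5  107.6] yaw -11.35 tilt 0.10 F [-0.3  4.4  1.9] grip 0.005
5 [-0.0009, 0.0009, -0.0008, -0.1, -0.1, -0.1, 1.0, 0.0, 0.0039, -0.0023, 0.0, 0.0, 0.0, 1.0, 0.0, 0.0043, -0.0016, 0.0, 0.0, 0.0, 1.0, 0.0, 0.0022, -0.0004, 0.0, 0.0, 0.0, 1.0, 0.0, 0.0023, -0.0004, 0.0, 0.0, 0.0, 1.0]
```

apply_moves(moves=[0, 0.003, -0.002, 0, 0, 0, 1, 0, 0.003, -0.002, 0, 0, 0, 1, 0, 0.003, -0.0005, 0, 0, 0, 1])

```text
clock: 16.8
eef_pos: [523.3, -157.4, 97.8]
orientation: [[0.98, -0.001, 0.197], [-0.197, 0.001, 0.98], [-0.001, -1.0, 0.001]]
force: [-0.3, 1.4, 3.8]
gripper_width: 0.004
```

```bash
python3 -c "
from clip import *
go('left',[(*arc(26,0),2)])"
```

```text
left u 25.4 w 6.3 v -1.0  Fin -1.4 Fup 3.8
clock 16.80 pos [ 523.3 -157.4   97.8] yaw -11.36 tilt 0.09 F [-0.3  1.4  3.8] grip 0.004
2 [-0.0005, 0.0019, -0.0003, 0.0, 0.0, 0.0, 1.0, -0.0005, 0.0019, -0.0003, -0.1, -0.1, -0.1, 1.0]
```

Now gentle 1–2 mm downward steps to feel the stop.

apply_moves(moves=[0, 0.002, 0, 0, 0, 0, 1, 0, 0.001, 0, 0, 0, 0, 1])

```text
clock: 17.05
eef_pos: [523.2, -158.0, 94.7]
orientation: [[0.98, -0.001, 0.197], [-0.197, 0.001, 0.98], [-0.001, -1.0, 0.0]]
force: [-3.9, 3.7, 9.0]
gripper_width: 0.006
```

apply_moves(moves=[0, 0.001, 0, 0, 0, 0, 1])

```text
clock: 17.18
eef_pos: [523.2, -158.0, 94.5]
orientation: [[0.98, -0.001, 0.197], [-0.197, 0.001, 0.98], [-0.001, -1.0, 0.001]]
force: [-5.8, 4.6, 19.8]
gripper_width: 0.004
```

apply_moves(moves=[0, 0.001, 0, 0, 0, 0, 1])

```text
clock: 17.3
eef_pos: [523.2, -158.0, 94.5]
orientation: [[0.98, -0.001, 0.197], [-0.197, 0.002, 0.98], [-0.001, -1.0, 0.002]]
force: [-5.6, 3.3, 18.2]
gripper_width: 0.005
```

Firm stop at 94.5 (about 19 N), so the left clip is flat. Lift off and go over to the right clip.

apply_moves(moves=[0, -0.02, 0.002, 0, 0, 0, 1, 0, -0.035, 0, 0, 0, 0, 1, 0, -0.01, -0.03, 0, 0, 0, 1, 0, 0, -0.05, 0, 0, 0, 1, 0, 0, -0.05, 0, 0, 0, 1, 0, 0, -0.045, 0, 0, 0, 1, 0, 0, -0.01, 0, 0, 0, 1, 0, 0, 0, 0, 0, 0, 1, 0, 0, 0, 0, 0, 0, 1])

```text
clock: 18.42
eef_pos: [485.7, -345.4, 160.4]
orientation: [[0.981, -0.002, 0.196], [-0.196, -0.006, 0.981], [-0.0, -1.0, -0.006]]
force: [0.1, 0.4, 0.0]
gripper_width: 0.009
```

```bash
python3 -c "
from clip import *
go('right',[(-25,21,4)])"
```

```text
right u -23.1 w 68.9 v 0.9  Fin 0.4 Fup 0.0
clock 18.43 pos [ 485.7 -345.4  160.4] yaw -11.30 tilt 0.36 F [0.1 0.4 0. ] grip 0.009
4 [-0.0002, 0.012, -0.0004, 0.1, 0.0, 0.0, 1.0, -0.0002, 0.012, -0.0004, 0.1, 0.0, 0.0, 1.0, -0.0003, 0.0119, -0.0004, 0.1, 0.0, 0.0, 1.0, -0.0002, 0.012, -0.0005, 0.1, 0.0, 0.0, 1.0]
```

apply_moves(moves=[0, 0.012, -0.001, 0.1, 0, 0, 1, 0, 0.012, -0.001, 0.1, 0, 0, 1, 0, 0.012, -0.001, 0.1, 0, 0, 1, 0, 0.008, 0, 0, 0, 0, 1, 0, 0, 0, 0, 0, 0, 1, 0, 0, 0, 0, 0, 0, 1])

```text
clock: 19.18
eef_pos: [486.2, -344.7, 112.1]
orientation: [[0.982, -0.002, 0.191], [-0.191, 0.001, 0.982], [-0.002, -1.0, 0.001]]
force: [0.3, -0.1, 0.2]
gripper_width: 0.005
```

```bash
python3 -c "
from clip import *
go('right',[(-16,20,2),(-3,25,3),(*arc(26,75),1),(*arc(26,60),1)])"
```

```text
right u -22.4 w 20.6 v 1.4  Fin -0.1 Fup 0.2
clock 19.18 pos [ 486.2 -344.7  112.1] yaw -11.00 tilt 0.14 F [ 0.3 -0.1  0.2] grip 0.005
7 [-0.0007, 0.0003, 0.0032, 0.0, 0.1, -0.1, 1.0, -0.0006, 0.0003, 0.0032, -0.1, 0.2, 0.0, 1.0, 0.0, -0.0017, 0.0043, 0.0, 0.0, 0.0, 1.0, 0.0, -0.0017, 0.0043, 0.0, 0.0, 0.0, 1.0, 0.0, -0.0016, 0.0044, 0.0, 0.0, 0.0, 1.0, 0.0, -0.0008, 0.0073, 0.0, 0.0, 0.0, 1.0, 0.0, 0.002, 0.0065, 0.0, 0.0, 0.0, 1.0]
```

apply_moves(moves=[-0.001, 0, 0.003, 0, 0.1, 0, 1, 0, -0.001, 0.003, 0, 0.1, 0, 1, 0, -0.0015, 0.004, 0, 0, 0, 1, 0, -0.0015, 0.003, 0, 0, 0, 1, 0, -0.001, 0.003, 0, 0, 0, 1])

```text
clock: 19.8
eef_pos: [488.1, -330.0, 118.3]
orientation: [[0.981, -0.001, 0.196], [-0.196, -0.002, 0.981], [-0.001, -1.0, -0.002]]
force: [-0.5, -2.5, -2.3]
gripper_width: 0.006
```

```bash
python3 -c "
from clip import *
go('right',[(*arc(26,85),1),(*arc(26,75),1),(*arc(26,60),1),(*arc(26,45),1),(*arc(26,30),1)])"
```

```text
right u -7.5 w 26.8 v 0.3  Fin -2.5 Fup -2.3
clock 19.80 pos [ 488.1 -330.   118.3] yaw -11.30 tilt 0.12 F [-0.5 -2.5 -2.3] grip 0.006
5 [-0.0003, 0.0006, 0.0073, 0.1, 0.0, 0.0, 1.0, 0.0, 0.0004, 0.0045, 0.0, 0.0, 0.0, 1.0, 0.0, 0.002, 0.0066, 0.0, 0.0, 0.0, 1.0, 0.0, 0.0036, 0.0057, 0.0, 0.0, 0.0, 1.0, 0.0, 0.005, 0.0047, 0.0, 0.0, 0.0, 1.0]
```

apply_moves(moves=[0, 0, 0.005, 0, 0, 0, 1, 0, 0.001, 0.005, 0, 0, 0, 1, 0, 0.002, 0.006, 0, 0, 0, 1, 0, 0.0035, 0.005, 0, 0, 0, 1])

```text
clock: 20.3
eef_pos: [492.9, -309.2, 113.2]
orientation: [[0.98, 0.001, 0.197], [-0.197, -0.003, 0.98], [0.002, -1.0, -0.003]]
force: [-2.0, -0.5, 4.9]
gripper_width: 0.008
```

```bash
python3 -c "
from clip import *
go('right',[(*arc(26,30),1),(*arc(26,20),1),(*arc(26,10),1),(*arc(26,0),2)])"
```

```text
right u 13.8 w 21.7 v 0.9  Fin -0.9 Fup 4.9
clock 20.30 pos [ 492.9 -309.2  113.2] yaw -11.34 tilt 0.19 F [-2.  -0.5  4.9] grip 0.008
5 [-0.0009, 0.0065, 0.0075, 0.2, 0.0, 0.1, 1.0, 0.0, 0.0039, 0.0023, 0.0, 0.0, 0.0, 1.0, 0.0, 0.0043, 0.0016, 0.0, 0.0, 0.0, 1.0, 0.0, 0.0022, 0.0004, 0.0, 0.0, 0.0, 1.0, 0.0, 0.0023, 0.0004, 0.0, 0.0, 0.0, 1.0]
```

apply_moves(moves=[0, 0.004, 0.005, 0, 0, 0, 1, 0, 0.004, 0.004, 0, 0, 0, 1, 0, 0.003, 0.002, 0, 0, 0, 1])

```text
clock: 20.68
eef_pos: [495.3, -297.7, 101.1]
orientation: [[0.981, 0.001, 0.196], [-0.196, -0.004, 0.981], [0.002, -1.0, -0.004]]
force: [-2.1, -4.8, 2.7]
gripper_width: 0.006
```

```bash
python3 -c "
from clip import *
go('right',[(*arc(26,0),3)])"
```

```text
right u 25.5 w 9.6 v 1.0  Fin -5.2 Fup 2.7
clock 20.68 pos [ 495.3 -297.7  101.1] yaw -11.32 tilt 0.24 F [-2.1 -4.8  2.7] grip 0.006
3 [-0.0004, 0.0024, 0.0002, 0.1, 0.0, 0.0, 1.0, -0.0003, 0.0024, 0.0002, 0.1, 0.0, 0.1, 1.0, -0.0003, 0.0023, 0.0001, 0.0, 0.0, 0.0, 1.0]
```

apply_moves(moves=[0, 0.002, 0, 0, 0, 0, 1, 0, 0.002, 0, 0, 0, 0, 1, 0, 0.001, 0, 0, 0, 0, 1])

```text
clock: 21.05
eef_pos: [495.6, -296.5, 95.7]
orientation: [[0.981, 0.001, 0.196], [-0.196, -0.002, 0.981], [0.001, -1.0, -0.002]]
force: [-1.6, -2.4, 4.7]
gripper_width: 0.01
```

apply_moves(moves=[0, 0.001, 0, 0, 0, 0, 1])

```text
clock: 21.18
eef_pos: [495.6, -296.3, 94.7]
orientation: [[0.981, 0.001, 0.196], [-0.196, -0.002, 0.981], [0.001, -1.0, -0.001]]
force: [-1.4, -0.7, 6.3]
gripper_width: 0.008
```

apply_moves(moves=[0, 0.0005, 0, 0, 0, 0, 1])

```text
clock: 21.3
eef_pos: [495.6, -296.3, 94.4]
orientation: [[0.981, 0.001, 0.196], [-0.196, -0.001, 0.981], [0.001, -1.0, -0.001]]
force: [-2.9, 0.2, 9.3]
gripper_width: 0.003
```

apply_moves(moves=[0, 0.001, 0, 0, 0, 0, 1])

```text
clock: 21.42
eef_pos: [495.7, -296.3, 94.3]
orientation: [[0.981, 0.002, 0.196], [-0.196, -0.001, 0.981], [0.002, -1.0, -0.0]]
force: [-6.1, 2.3, 17.9]
gripper_width: 0.007
```

apply_moves(moves=[0, -0.02, 0, 0, 0, 0, 1, 0, -0.035, 0, 0, 0, 0, 1, -0.02, -0.01, 0.01, 0, 0, 0, 1, -0.035, 0, 0.025, 0, 0, 0, 1, -0.035, 0, 0.025, 0, 0, 0, 1, -0.015, 0, 0.01, 0, 0, 0, 1, 0, 0, 0, 0, 0, 0, 1, 0, 0, 0, 0, 0, 0, 1])

```text
clock: 22.42
eef_pos: [404.7, -199.8, 158.8]
orientation: [[0.981, -0.0, 0.192], [-0.192, 0.006, 0.981], [-0.001, -1.0, 0.006]]
force: [0.8, -0.4, 0.5]
gripper_width: 0.008
```

```bash
python3 -c "
from clip import *
go('front',[(-22,21,4)])
c=viewer.capture('side');save(c,'side5.png',(310,180,460,310),5)"
```

```text
front u -21.5 w 67.3 v -6.7  Fin 0.9 Fup 0.5
clock 22.43 pos [ 404.7 -199.8  158.8] yaw -11.05 tilt 0.34 F [ 0.8 -0.4  0.5] grip 0.008
4 [-0.0001, 0.0116, -0.0017, -0.1, 0.1, 0.0, 1.0, -0.0001, 0.0115, -0.0017, -0.1, 0.0, 0.0, 1.0, -0.0001, 0.0116, -0.0017, -0.1, 0.1, 0.0, 1.0, -0.0001, 0.0115, -0.0018, 0.0, 0.0, -0.1, 1.0]
```

View pics/side5.png

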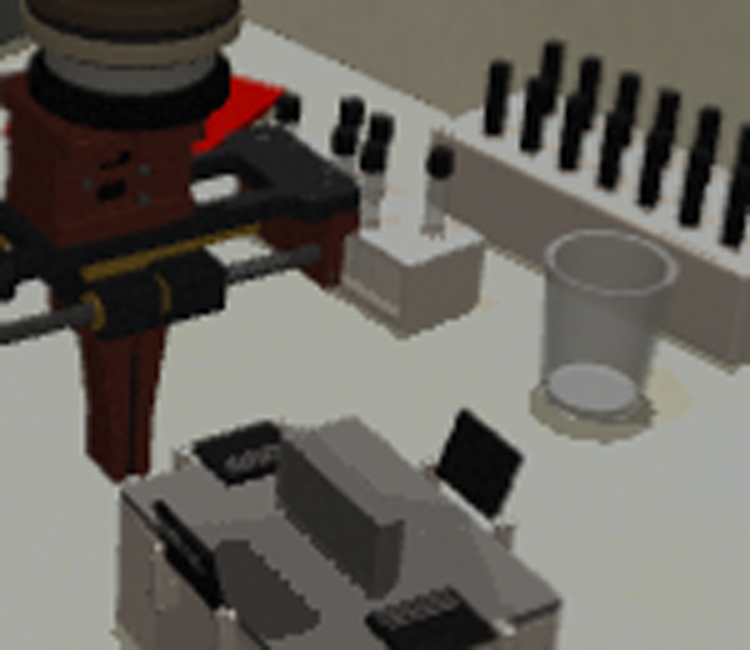

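Side crop: the left clip (240,450) and right clip (430,615) lie flat. The front clip (190,555) and back clip (480,460) are still open.

apply_moves(moves=[0, 0.012, -0.002, -0.1, 0, 0, 1, 0, 0.012, -0.002, -0.1, 0, 0, 1, 0, 0.012, -0.002, 0, 0, 0, 1, 0, 0.006, 0, 0, 0, 0, 1, 0, 0, 0, 0, 0, 0, 1, 0, 0, 0, 0, 0, 0, 1])

```text
clock: 23.22
eef_pos: [403.5, -207.8, 112.3]
orientation: [[0.981, -0.004, 0.194], [-0.194, 0.001, 0.981], [-0.004, -1.0, 0.0]]
force: [0.5, -0.7, -0.6]
gripper_width: 0.009
```

```bash
python3 -c "
from clip import *
go('front',[(-12,22,2),(-3,25,3)])"
```

```text
front u -21.2 w 20.8 v 1.3  Fin 0.6 Fup -0.6
clock 23.23 pos [ 403.5 -207.8  112.3] yaw -11.19 tilt 0.24 F [ 0.5 -0.7 -0.6] grip 0.009
5 [0.0046, -0.0006, 0.0006, 0.0, 0.1, -0.1, 1.0, 0.0045, -0.0006, 0.0007, 0.0, 0.0, -0.1, 1.0, 0.003, -0.001, 0.0, 0.0, 0.0, 0.0, 1.0, 0.003, -0.001, 0.0, 0.0, 0.0, 0.0, 1.0, 0.003, -0.001, 0.0, 0.0, 0.0, 0.0, 1.0]
```

apply_moves(moves=[0.005, -0.001, 0.001, 0, 0, 0, 1, 0.004, -0.001, 0, 0, 0, 0, 1, 0.003, -0.001, 0, 0, 0, 0, 1, 0.003, -0.001, 0, 0, 0, 0, 1, 0.003, 0, 0, 0, 0, 0, 1])

```text
clock: 23.85
eef_pos: [422.2, -210.1, 117.3]
orientation: [[0.981, -0.004, 0.194], [-0.194, 0.002, 0.981], [-0.004, -1.0, 0.001]]
force: [-4.0, 0.4, 3.1]
gripper_width: 0.006
```

```bash
python3 -c "
from clip import *
go('front',[(*arc(26,75),1),(*arc(26,60),1),(*arc(26,45),1),(*arc(26,30),1)])"
```

```text
front u -2.4 w 25.8 v -0.1  Fin -4.0 Fup 3.1
clock 23.85 pos [ 422.2 -210.1  117.3] yaw -11.16 tilt 0.26 F [-4.   0.4  3.1] grip 0.006
4 [0.0067, 0.0, -0.0001, -0.1, 0.1, -0.3, 1.0, 0.0065, 0.002, 0.0, 0.0, 0.0, 0.0, 1.0, 0.0058, 0.0037, 0.0, 0.0, 0.0, 0.0, 1.0, 0.0046, 0.0049, 0.0, 0.0, 0.0, 0.0, 1.0]
```

apply_moves(moves=[0.006, 0, 0, 0, 0.1, -0.2, 1, 0.006, 0.002, 0, 0, 0, 0, 1, 0.006, 0.004, 0, 0, 0, 0, 1, 0.004, 0.004, 0, 0, 0, 0, 1])

```text
clock: 24.35
eef_pos: [446.2, -214.9, 107.6]
orientation: [[0.981, 0.002, 0.196], [-0.196, 0.001, 0.981], [0.002, -1.0, 0.001]]
force: [-1.5, 0.3, 3.5]
gripper_width: 0.004
```

```bash
python3 -c "
from clip import *
go('front',[(*arc(26,30),1),(*arc(26,20),1),(*arc(26,10),1),(*arc(26,0),2)])"
```

```text
front u 22.1 w 16.1 v -0.1  Fin -1.5 Fup 3.5
clock 24.35 pos [ 446.2 -214.9  107.6] yaw -11.28 tilt 0.11 F [-1.5  0.3  3.5] grip 0.004
5 [-0.0009, 0.0009, -0.0001, -0.1, 0.0, 0.1, 1.0, 0.0023, 0.0039, 0.0, 0.0, 0.0, 0.0, 1.0, 0.0016, 0.0043, 0.0, 0.0, 0.0, 0.0, 1.0, 0.0004, 0.0022, 0.0, 0.0, 0.0, 0.0, 1.0, 0.0005, 0.0023, 0.0, 0.0, 0.0, 0.0, 1.0]
```

apply_moves(moves=[0.001, 0.003, 0, 0, 0, 0, 1, 0.001, 0.003, 0, 0, 0, 0, 1, 0, 0.002, 0, 0, 0, 0, 1])

```text
clock: 24.72
eef_pos: [451.4, -216.0, 99.7]
orientation: [[0.981, 0.006, 0.195], [-0.195, -0.001, 0.981], [0.006, -1.0, 0.0]]
force: [-0.5, 1.0, 5.7]
gripper_width: 0.011
```

apply_moves(moves=[0, 0.001, 0, 0, 0, 0, 1])

```text
clock: 24.85
eef_pos: [451.8, -216.1, 98.7]
orientation: [[0.981, 0.007, 0.195], [-0.195, -0.001, 0.981], [0.007, -1.0, 0.0]]
force: [-0.7, 0.5, 5.3]
gripper_width: 0.005
```

apply_moves(moves=[0, 0.001, 0, 0, 0, 0, 1])

```text
clock: 24.98
eef_pos: [452.1, -216.1, 97.8]
orientation: [[0.981, 0.007, 0.195], [-0.195, -0.001, 0.981], [0.007, -1.0, 0.0]]
force: [0.0, 0.5, 5.2]
gripper_width: 0.001
```

apply_moves(moves=[0, 0.0005, 0, 0, 0, 0, 1])

```text
clock: 25.1
eef_pos: [452.2, -216.1, 97.3]
orientation: [[0.981, 0.008, 0.195], [-0.195, -0.001, 0.981], [0.008, -1.0, 0.0]]
force: [-0.1, 1.3, 5.2]
gripper_width: 0.003
```

apply_moves(moves=[-0.001, 0.001, 0, 0, 0, -0.2, 1, 0, 0.001, 0, 0, 0, 0, 1])

```text
clock: 25.35
eef_pos: [452.6, -216.2, 95.8]
orientation: [[0.981, 0.014, 0.195], [-0.195, -0.003, 0.981], [0.014, -1.0, 0.0]]
force: [-1.1, 0.3, 4.9]
gripper_width: 0.004
```

apply_moves(moves=[0, 0.001, 0, 0, 0, 0, 1])

```text
clock: 25.48
eef_pos: [452.7, -216.2, 94.8]
orientation: [[0.981, 0.014, 0.195], [-0.195, -0.003, 0.981], [0.015, -1.0, 0.0]]
force: [-1.0, 0.7, 6.1]
gripper_width: -0.0
```

apply_moves(moves=[0, 0.0007, 0, 0, 0, 0, 1])

```text
clock: 25.6
eef_pos: [452.8, -216.2, 94.4]
orientation: [[0.981, 0.015, 0.195], [-0.195, -0.003, 0.981], [0.015, -1.0, 0.0]]
force: [-3.0, 2.2, 13.6]
gripper_width: 0.006
```

apply_moves(moves=[0, 0.0007, 0, 0, 0, 0, 1])

```text
clock: 25.72
eef_pos: [452.8, -216.2, 94.3]
orientation: [[0.981, 0.015, 0.195], [-0.195, -0.002, 0.981], [0.015, -1.0, 0.001]]
force: [-4.3, 3.0, 19.6]
gripper_width: 0.01
```

Front stopped firmly at 94.3. On to the back clip, lifting over the handle.

apply_moves(moves=[0, -0.02, 0, 0, 0, 0.4, 1, 0, -0.04, 0, 0, 0, 0.4, 1, 0.025, -0.01, 0, 0, 0, 0, 1, 0.045, 0, 0, 0, 0, 0, 1, 0.045, 0, 0, 0, 0, 0, 1, 0.035, 0, 0, 0, 0, 0, 1, 0.01, 0, 0, 0, 0, 0, 1, 0, 0, 0, 0, 0, 0, 1, 0, 0, 0, 0, 0, 0, 1])

```text
clock: 26.85
eef_pos: [607.1, -247.3, 160.7]
orientation: [[0.98, -0.01, 0.196], [-0.196, 0.003, 0.981], [-0.01, -1.0, 0.001]]
force: [0.2, -0.2, 0.1]
gripper_width: 0.006
```

```bash
python3 -c "
from clip import *
go('back',[(-22,21,4)])"
```

```text
back u -15.3 w 69.2 v -0.2  Fin -0.2 Fup 0.1
clock 26.85 pos [ 607.1 -247.3  160.7] yaw -11.32 tilt 0.60 F [ 0.2 -0.2  0.1] grip 0.006
4 [0.0018, 0.012, 0.0, 0.0, 0.0, -0.1, 1.0, 0.0018, 0.012, 0.0, 0.0, 0.0, -0.2, 1.0, 0.0017, 0.0121, 0.0, 0.0, 0.0, -0.1, 1.0, 0.0017, 0.012, 0.0001, -0.1, 0.0, -0.2, 1.0]
```

apply_moves(moves=[0.004, 0.012, 0, 0, 0, -0.2, 1, 0.003, 0.012, 0, 0, 0, -0.2, 1, 0, 0.012, 0, 0, 0, -0.1, 1, 0, 0.007, 0, 0, 0, 0, 1, 0, 0, 0, 0, 0, 0, 1, 0, 0, 0, 0, 0, 0, 1])

```text
clock: 27.6
eef_pos: [612.0, -248.3, 114.5]
orientation: [[0.98, -0.002, 0.197], [-0.197, 0.003, 0.98], [-0.002, -1.0, 0.002]]
force: [0.7, -0.5, 0.3]
gripper_width: 0.002
```

```bash
python3 -c "
from clip import *
go('back',[(-12,22,2),(-3,25,3)])"
```

```text
back u -20.3 w 23.0 v -0.2  Fin -0.8 Fup 0.3
clock 27.60 pos [ 612.  -248.3  114.5] yaw -11.38 tilt 0.18 F [ 0.7 -0.5  0.3] grip 0.002
5 [-0.0041, 0.0005, 0.0001, -0.1, 0.0, -0.1, 1.0, -0.0042, 0.0005, 0.0, 0.0, -0.1, 0.0, 1.0, -0.003, -0.001, 0.0, 0.0, 0.0, 0.0, 1.0, -0.003, -0.001, 0.0, 0.0, 0.0, 0.0, 1.0, -0.003, -0.001, 0.0001, 0.0, 0.0, 0.0, 1.0]
```

apply_moves(moves=[-0.004, 0.001, 0, 0, 0, 0, 1, -0.004, 0, 0, 0, 0, 0, 1, -0.003, -0.001, 0, 0, 0, 0, 1, -0.003, -0.001, 0, 0, 0, 0, 1, -0.003, -0.0005, 0, 0, 0, 0, 1])

```text
clock: 28.22
eef_pos: [595.8, -245.1, 117.4]
orientation: [[0.98, 0.002, 0.197], [-0.197, 0.001, 0.98], [0.002, -1.0, 0.002]]
force: [2.8, -1.0, -1.7]
gripper_width: 0.004
```

```bash
python3 -c "
from clip import *
go('back',[(*arc(26,75),1),(*arc(26,60),1),(*arc(26,45),1),(*arc(26,30),1)])"
```

```text
back u -3.8 w 25.9 v -0.2  Fin -3.0 Fup -1.7
clock 28.23 pos [ 595.8 -245.1  117.4] yaw -11.37 tilt 0.13 F [ 2.8 -1.  -1.7] grip 0.004
4 [-0.0081, 0.0001, 0.0002, -0.1, -0.1, 0.1, 1.0, -0.0065, 0.002, 0.0, 0.0, 0.0, 0.0, 1.0, -0.0058, 0.0036, 0.0, 0.0, 0.0, 0.0, 1.0, -0.0047, 0.005, 0.0, 0.0, 0.0, 0.0, 1.0]
```

apply_moves(moves=[-0.007, 0, 0, 0, 0, 0.1, 1, -0.0065, 0.002, 0, 0, 0, 0, 1, -0.006, 0.004, 0, 0, 0, 0, 1, -0.004, 0.004, 0, 0, 0, 0, 1])

```text
clock: 28.72
eef_pos: [573.8, -241.0, 109.8]
orientation: [[0.98, 0.007, 0.197], [-0.197, -0.0, 0.98], [0.007, -1.0, 0.001]]
force: [1.5, -0.4, 6.0]
gripper_width: 0.006
```

```bash
python3 -c "
from clip import *
go('back',[(*arc(26,30),1),(*arc(26,20),1),(*arc(26,10),1),(*arc(26,0),2)])"
```

```text
back u 18.6 w 18.3 v -0.5  Fin -1.6 Fup 6.0
clock 28.73 pos [ 573.8 -241.   109.8] yaw -11.35 tilt 0.38 F [ 1.5 -0.4  6. ] grip 0.006
5 [-0.0027, 0.0031, 0.0005, -0.1, -0.1, 0.4, 1.0, -0.0023, 0.0039, 0.0, 0.0, 0.0, 0.0, 1.0, -0.0016, 0.0043, 0.0, 0.0, 0.0, 0.0, 1.0, -0.0004, 0.0022, 0.0, 0.0, 0.0, 0.0, 1.0, -0.0004, 0.0022, 0.0, 0.0, 0.0, 0.0, 1.0]
```

apply_moves(moves=[-0.003, 0.003, 0, 0, 0, 0.2, 1, -0.002, 0.003, 0, 0, 0, 0, 1, -0.001, 0.003, 0, 0, 0, 0, 1])

```text
clock: 29.1
eef_pos: [566.2, -239.6, 100.3]
orientation: [[0.98, 0.002, 0.197], [-0.197, 0.001, 0.98], [0.002, -1.0, 0.002]]
force: [0.4, 0.8, 5.6]
gripper_width: 0.005
```

apply_moves(moves=[0, 0.002, 0, 0, 0, 0, 1, 0, 0.001, 0, 0, 0, 0, 1])

```text
clock: 29.35
eef_pos: [565.0, -239.3, 96.6]
orientation: [[0.98, -0.0, 0.198], [-0.198, 0.002, 0.98], [-0.001, -1.0, 0.002]]
force: [1.4, 0.7, 4.5]
gripper_width: 0.008
```

apply_moves(moves=[0, 0.001, 0, 0, 0, 0, 1])

```text
clock: 29.48
eef_pos: [564.8, -239.3, 95.4]
orientation: [[0.98, -0.001, 0.198], [-0.198, 0.003, 0.98], [-0.001, -1.0, 0.002]]
force: [-0.8, -0.6, 4.6]
gripper_width: 0.004
```

apply_moves(moves=[0, 0.0007, 0, 0, 0, 0, 1])

```text
clock: 29.6
eef_pos: [564.7, -239.3, 94.6]
orientation: [[0.98, -0.001, 0.197], [-0.197, 0.003, 0.98], [-0.002, -1.0, 0.002]]
force: [-0.9, -0.2, 7.6]
gripper_width: 0.004
```

apply_moves(moves=[0, 0.0007, 0, 0, 0, 0, 1])

```text
clock: 29.72
eef_pos: [564.7, -239.3, 94.4]
orientation: [[0.98, -0.001, 0.198], [-0.197, 0.003, 0.98], [-0.002, -1.0, 0.003]]
force: [-1.7, 2.0, 13.0]
gripper_width: 0.007
```

apply_moves(moves=[0, 0.0007, 0, 0, 0, 0, 1])

```text
clock: 29.85
eef_pos: [564.7, -239.3, 94.4]
orientation: [[0.98, -0.001, 0.198], [-0.198, 0.003, 0.98], [-0.001, -1.0, 0.003]]
force: [-2.1, 1.8, 12.4]
gripper_width: 0.005
```

apply_moves(moves=[0, -0.02, 0, 0, 0, 0, 1, 0, -0.04, 0, 0, 0, 0, 1, 0, -0.04, 0.04, 0, 0, 0, 1, 0, -0.02, 0.06, 0, 0, 0, 1, 0, 0, 0.06, 0, 0, 0, 1, 0, 0, 0.06, 0, 0, 0, 1, 0, 0, 0.06, 0, 0, 0, 1, 0, 0, 0.03, 0, 0, 0, 1, 0, 0, 0, 0, 0, 0, 1, 0, 0, 0, 0, 0, 0, 1])

```text
clock: 31.1
eef_pos: [621.1, 71.5, 210.7]
orientation: [[0.979, -0.019, 0.202], [-0.202, 0.002, 0.979], [-0.019, -1.0, -0.002]]
force: [-0.1, -0.7, -0.0]
gripper_width: 0.007
```

```bash
cat > e.py <<'E'
from clip import *
np.set_printoptions(precision=3,suppress=True)
for n,off in(("top",(511.1,-227.3)),("side",(506.7,-228))):
    c=viewer.capture(n); W=world(c); off=np.array(off); save(c,n+"9.png",(310,190,460,310) if n=="side" else (360,200,490,320),5)
    d=W[...,:2]-off; X=d@EX; Y=d@EY; Z=W[...,2]
    m=(abs(X)<60)&(abs(Y)<75)&(Z>72)&(Z<81)&~((abs(X)<40)&(abs(Y)<60))&~((abs(Y)<26)&(abs(X)>35))&~((abs(X)<26)&(abs(Y)>50))
    A=np.c_[X[m],Y[m],np.ones(m.sum())]; print(n,"lid plate plane (0.. ,height)",m.sum(),np.linalg.lstsq(A,Z[m],rcond=None)[0])
    for s,(e,pin,h,_) in S.items():
        o=d@e; sd=abs(d@np.array([-e[1],e[0]])); k=(o>pin-30)&(o<pin-3)&(sd<18)&(Z>70)&(Z<120)
        if k.sum()>10: f=np.polyfit(pin-o[k],Z[k],1); print("  ",s,k.sum(),"slope %.3f"%f[0],"z med %.1f max %.1f"%(np.median(Z[k]),Z[k].max()))
    P=W[(abs(X)<80)&(abs(Y)<95)&(Z>106)&(Z<118)&(abs(X)<15)]; 
    if len(P): print("  handle top",len(P),(P[:,:2].mean(0)-off), cv2.minAreaRect(P[:,:2].astype(np.float32)))
    for q in("sample_jar","stain_bottle","beaker"): print("  ",q,[np.array(x["point"]) for x in viewer.tip_of(c,q)[:1]])
E
python3 e.py
```

```text
top lid plate plane (0.. ,height) 679 [ 0.     0.    77.315]
   left 160 slope 0.039 z med 83.8 max 89.2
   right 156 slope -0.001 z med 82.7 max 89.9
   front 160 slope 0.034 z med 83.0 max 90.7
   back 155 slope 0.041 z med 83.1 max 90.1
  handle top 190 [-0.     0.472] ((511.25390625, -227.3157958984375), (79.01675415039062, 14.224973678588867), 78.50563049316406)
   sample_jar [array([382.5, -11.4,   1.2])]
   stain_bottle [array([ 391.2, -482.5,   -2.1])]
   beaker [array([ 796.3, -147.8,    2.7])]
side lid plate plane (0.. ,height) 554 [ 0.     0.003 77.944]
   left 97 slope -0.050 z med 83.5 max 86.1
   right 138 slope 0.019 z med 82.6 max 85.4
   front 130 slope -0.004 z med 83.0 max 85.5
   back 116 slope -0.014 z med 83.4 max 85.8
  handle top 206 [-2.272 -2.828] ((507.0282897949219, -226.48605346679688), (82.47700500488281, 15.888086318969727), 77.65811920166016)
   sample_jar [array([385.3, -10.2,  -4.6])]
   stain_bottle [array([ 390.9, -483. ,   -0.5])]
   beaker [array([ 795. , -152.2,    0.2])]
```

View pics/side9.png

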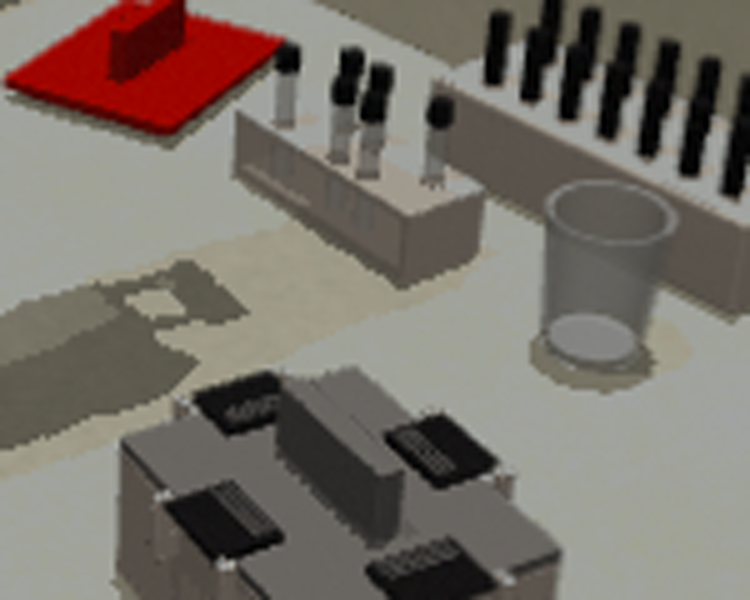

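The last side crop shows all four clips flat on the rim (245,400), (440,450), (225,520) and (430,570), with the handle centred. Handing in.

```bash
python3 -c "
from bench import ctrl,order
print(order.hand_in(), ctrl.read_state()['clock'])"
```

```text
the job is handed in; nothing more can be done
the job is handed in; nothing more can be done
```

The lid is on the carrier with all four clips folded flat, and I handed the job in at about 31 s of the 72 s allowed. No verdict was reported.

**What I did:** I picked up the grey lid by its handle, not the red or purple look-alikes. I set it on the carrier with the plug in the opening while every clip was still open. I then folded the left, right, front and back clips with closed fingers.

**Force:** Each clip came to a firm stop, with the tool (TCP) at 94.3–94.5 mm. The highest force I read was about 21 N in total at the left clip, against the 30 N limit. That is from readings between moves, so short peaks could have been missed.

**Last checks:**
- **Lid:** The plate top was at 77.3 mm in the top camera and 77.9 mm in the side camera; fully home is 78 mm. It was level to about 0.003 rad. The top camera showed it centred to within about 0.5 mm.
- **Clips:** Their upper faces were at 82.6–83.8 mm; flat is 83 mm.
- **Other things on the counter:** The sample jar was where it started, within measuring error. The stain bottle and beaker were located only at the end. The other four I did not re-measure.

**What disagreed:** The two cameras differ by about 4 mm in x. The side camera put the handle 2–3 mm off centre, but its view of the handle top is partial. Slopes measured on single clips varied by up to ±0.05 rad, with opposite signs between cameras for some clips. I took that as depth noise because the stop heights matched.

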